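# Swap the batteries in a radio's box, click the lid shut and park the handset

## Robot

A 7-joint arm with a two-finger parallel gripper is mounted at the origin on the work surface. World frame = base frame: x ahead of the robot, y to its left, z up, the work surface at z = 0. Lengths are in m, angles in rad, forces in N, time in s.
With the tool pointing down it reaches from about 0.375 to 0.925 m from the base axis. Payload 3.1 kg.
Tool frame: the origin (TCP) lies at the very end of the fingers, on their centre line; the grasp point (between the pads) lies 19 mm behind it; z points along the fingers, y is the line along which they close (so a half turn about z gives the same grasp; the last joint's range is limited). The gripper opens to 85 mm and grips with 20 to 120 N. Pads are 22 mm wide; open, the fingers measure 114 mm over their backs; the gripper's body (76 mm by 85 mm) begins 54 mm behind the grasp point. The pads swing forward as they close: fully open they stand 13 mm farther back than shut.
Start: joints at [-1.282, 0.383, 0.044, 1.598, -0.018, 1.161, -0.05], TCP at [0.245, 0.602, 0.231] pointing down, gripper open.
Joint ranges: [-2.61, 2.61], [-0.41, 2.15], [-1.48, 1.57], [0, 2.5], [-1.57, 4.71], [0.05, 1.97], [-2.85, 2.85]. Speed limits (rad/s): [2.79, 2.79, 3.14, 3.14, 3.14, 3.14, 3.14].

## Interface

Orientations are given as [roll, pitch, yaw] about the fixed x, y, z axes, in that order (R = Rz(yaw) Ry(pitch) Rx(roll)).
In Python, from station import read_state, cams, ticket gives the robot as it stands.
- The arm moves only by the shell command python3 -m creep 'ROWS'. ROWS is JSON, a list of rows, each a list of 7 numbers: the turn, a rotation vector about the tool's x, y, z as a fraction of full scale, then the shift along the tool's x, y, z as a fraction of full scale, then the opening, from 0 (shut) to 1 (fully open). A call has 1 to 5 rows; each row shifts and turns the commanded pose from where the row before left it, along the tool's axes as they then stand; what a row does not reach is not made up. Full scale, the value 1, is 750 mm for a shift and 2 pi rad for a turn. A row lasts 1/8 s, in which the tool goes at most 62.5 mm and 10.7 degrees, less where a joint would pass 70% of its speed; a pose out of reach is approached as far as the arm can. A call with a number of a shift or a turn outside -1 to 1 is refused whole. A call with a gripper value outside its range is refused whole. The fingers move at their own pace and stop on an object; the grip force is fixed at half the most. Time passes only in rows, so rows that do not move let the fingers close. It gives the time, the measured TCP pose, the force, the opening and the grip force at its end, in the units of the state.
- read_state(): the state, without advancing time (a new reading comes with each control period).
- cams.camera(name): name is "side" or "top" or "wrist"; returns the picture (400x640x3 uint8, red, green, blue); there is no depth.
- cams.get_calibration(name): a dict with "fx", "fy", "cx", "cy" (pixels), "extrinsics" (4x4, takes a point from camera to world coordinates). Camera axes: x right, y down, z forward; pixel columns grow to the right and rows downward; lengths in m; the calibration is good to about 2 mm. A picture is of the moment at which its call begins: read the wrist's pose just before it. get_calibration takes no time and is no camera call; for the wrist camera it gives the pose at the moment of the call.
- ticket.finish_job(): hands the job in; it is judged then, once.
The state is a dict: "clock": time; "qpos": joint angles; "joint_velocities": joint speeds; "joint_torque": joint torques, N m; "ee_pos": TCP position; "eef_rot": TCP orientation; "ft_force": force on the tool from outside, world axes, zero at the start; "moment": the same for the moment, N m; "gripper_width": finger opening in m; "grasp_force": force on a finger pad.
Only numpy, scipy, OpenCV 4.12 (cv2) and the standard library are available. Lean on these libraries where they do the work, as an engineer would, in place of code of your own. Each camera call takes 0.05 s, during which the arm holds its last target. There are 200 camera calls.

## Task

Swap the radio's batteries: first take the old black block out of the grey battery box and put it in the small cardboard tray. Put every white battery pack that lies on the bench into the grey battery box, lying flat on its floor, then swing the lid over and press its free edge down past the catch until it clicks fully shut. Finally park the black handset flat along the middle of the narrow sloped rest of its stand, low end by the lip, so that it stays there. Leave the rubber foot and the mains adapter on the bench where they are.

Things in the scene. Friction and masses are not known exactly. Their poses are not given: they have to be found in the camera images.
- bbox: grey open box, 210 (x) x 134 (y) x 50 mm high, walls and floor 5 mm, fixed; origin at the centre of its underside on the table, z up. Inner floor 200 x 124 mm, 5 mm above the origin: five packs fit in a row along x, each with its 48 mm side along y. Lid hinged on the +y rim; the spring catch sits mid-way on the outer -y wall in a black block that reaches y = -96 mm, 49 mm high
- lid (a joint): lid angle, rad: 0 shut flat, grows as it opens, stop at 2.1; starts standing open at 1.75 to 2.0. A stiff hinge holds it where it is left (about 2 N at the free edge moves it). At about 0.075 rad a steel nose under the free edge meets the catch: about 9 N down on the free edge forces it past, it snaps to 0 and is held; not forced past, it stays up at about 0.07
- lid_hinge (a point): point on the hinge axis (which runs along the box's x), midway, at the lid's underside: 67 mm to +y of and 50.5 mm above the box's origin. The frame turns with the lid: its -y points from the hinge to the free edge, 144 mm away, its z is the normal of the lid's outer (top) face. The lid is a flat plate 210 x 144 x 7 mm
- lid_edge (a point): the middle of the rubber press pad on the lid's outer (top) face near its free edge: 128 mm from the hinge along the lid, 16 mm short of the free edge, midway along it; turns with the lid
- handset: black bar-shaped radio handset, 150 x 46 x 28 mm, about 0.18 kg, lying flat on the table at the start; origin at its centre, x along the 150 mm, y along the 46 mm, z along the 28 mm
- rest: narrow sloped rest on the black handset stand (fixed): bar 150 x 28 x 12 mm. Origin at the centre of its upper face, 80 mm above the table; x runs along it up the slope (0.4 rad; the low end points roughly to the robot), y across, z normal to the face. At the low end a lip stands 12 mm above the face, its inner side 78 mm from the origin. Column 22 mm wide; foot 120 x 75 x 12 mm
- oldpack: old black battery block, 64 x 42 x 30 mm, about 0.16 kg, lying flat on the floor of the battery box at the start with its 64 mm side roughly along the box's y; origin at its centre, x along the 64 mm, z along the 30 mm
- scrap: small open cardboard tray for used batteries, 90 (x) x 110 (y) x 35 mm high, walls and floor 4 mm, fixed to the table; origin at the centre of its underside, z up
- foot: bystander: black rubber foot, disc 22 mm across, 10 mm high, among the packs; origin at the centre of its underside
- adapter: bystander: black mains adapter 85 x 50 x 32 mm; origin at the centre of its underside
- pack0: white battery pack with a grey band, block 48 x 32 x 30 mm, about 0.11 kg; origin at its centre, x along the 48 mm, z along the 30 mm (up at the start, so the centre is 15 mm above the table). 3 to 5 packs are on the table in a run; absent ones read None
- pack1: white battery pack with a grey band, block 48 x 32 x 30 mm, about 0.11 kg; origin at its centre, x along the 48 mm, z along the 30 mm (up at the start, so the centre is 15 mm above the table). 3 to 5 packs are on the table in a run; absent ones read None
- pack2: white battery pack with a grey band, block 48 x 32 x 30 mm, about 0.11 kg; origin at its centre, x along the 48 mm, z along the 30 mm (up at the start, so the centre is 15 mm above the table). 3 to 5 packs are on the table in a run; absent ones read None
- pack3: white battery pack with a grey band, block 48 x 32 x 30 mm, about 0.11 kg; origin at its centre, x along the 48 mm, z along the 30 mm (up at the start, so the centre is 15 mm above the table). 3 to 5 packs are on the table in a run; absent ones read None
- pack4: white battery pack with a grey band, block 48 x 32 x 30 mm, about 0.11 kg; origin at its centre, x along the 48 mm, z along the 30 mm (up at the start, so the centre is 15 mm above the table). 3 to 5 packs are on the table in a run; absent ones read None
There are look-alikes about, which are no part of the job. What is shaped like the handset but orange or yellow is not meant.

How it is judged:
On the way, in this order (a step that is already met when the one before it is completed fails the run):
1. the old block lies in the scrap tray (x of oldpack in the frame of scrap between -0.043 and 0.043 m and y of oldpack in the frame of scrap between -0.053 and 0.053 m and z of oldpack in the frame of scrap between 0.008 and 0.045 m), for 0.2 s.
2. every pack lies flat on the floor of the battery box (x of pack0 in the frame of bbox between -0.1 and 0.1 m and y of pack0 in the frame of bbox between -0.062 and 0.062 m and z of pack0 in the frame of bbox between 0.01 and 0.03 m and x of pack1 in the frame of bbox between -0.1 and 0.1 m and y of pack1 in the frame of bbox between -0.062 and 0.062 m and z of pack1 in the frame of bbox between 0.01 and 0.03 m and x of pack2 in the frame of bbox between -0.1 and 0.1 m and y of pack2 in the frame of bbox between -0.062 and 0.062 m and z of pack2 in the frame of bbox between 0.01 and 0.03 m and x of pack3 in the frame of bbox between -0.1 and 0.1 m and y of pack3 in the frame of bbox between -0.062 and 0.062 m and z of pack3 in the frame of bbox between 0.01 and 0.03 m and x of pack4 in the frame of bbox between -0.1 and 0.1 m and y of pack4 in the frame of bbox between -0.062 and 0.062 m and z of pack4 in the frame of bbox between 0.01 and 0.03 m), for 0.2 s.
3. the lid has clicked fully shut over the packs (all of step 2 and value of joint lid below 0.02 rad), for 0.2 s.
4. the handset lies flat along the sloped rest (x of handset in the frame of rest between -0.02 and 0.02 m and y of handset in the frame of rest between -0.011 and 0.011 m and z of handset in the frame of rest between 0.009 and 0.019 m and angle between the x axis of handset and the x axis of rest, either way round below 0.15 rad), for 0.2 s.
At the end, for the whole second after the job is handed in: The old block lies in the tray, every pack on the box floor (centre under 30 mm up), the lid is shut past its catch (below 0.02 rad), the handset lies flat along the rest (centre within 20 mm along, 11 mm across, 5 mm in height, 0.15 rad), all at rest (all of step 1 and all of step 3 and all of step 4 and linear speed of each of pack0, pack1, pack2, pack3, pack4, handset, oldpack below 0.02 m/s); the robot touches nothing.
It fails at once if the rubber foot or the mains adapter is shifted by more than 50 mm (distance of any of foot, adapter from where it was at the start of the episode above 0.05 m).
Of pack0, pack1, pack2, pack3, pack4 only 3 to 5 are there at a start; the rules pass over those that are not, and their reading is None.
At some moment in a run one of pack0, pack1, pack2, pack3, pack4, handset may be knocked a few centimetres aside while the robot is not near it.
Once in a run the grip may slacken for a moment while it holds something.
It also fails if it takes over 210 s, if anything falls off the work surface, if the arm or the gripper's body presses on something with over 40 N, if the wrist force passes 120 N, or if a joint passes its speed limit or range.

## Working session

There is one attempt and no reset: what is moved stays moved. The work goes in short steps, Python scripts to look and compute and a shell command to move; the robot and the scene stay as the last step left them, time stands still between calls to the robot, and variables do not carry over. Pictures are saved under pics/ and viewed, at most 14 in all, crops included, and the job is handed in when it is done.

```bash
ls; mkdir -p pics; python3 - <<'E'
from station import read_state, cams
import cv2, numpy as np
s=read_state(); print(s)
for n in ("top","side"):
    cv2.imwrite(f"pics/{n}0.png",cams.camera(n)[:,:,::-1]); c=cams.get_calibration(n); print(n,c["fx"],c["cx"],c["cy"],np.round(c["extrinsics"],3).tolist())
E
```

```text
pics
{'clock': 0.0, 'qpos': array([-1.28177825,  0.38383802,  0.04384035,  1.59957202, -0.01787834,
        1.16118737, -0.04991926]), 'joint_velocities': array([ 0.00091283,  0.00122391, -0.00108213,  0.00049891, -0.00144764,
        0.00065576,  0.00096549]), 'joint_torque': array([ 1.50776373e-04, -4.33457065e+01,  1.02450561e+00, -2.49509400e+01,
        1.05932570e-02,  1.12768781e-02, -3.47446232e-06]), 'ee_pos': array([0.24486974, 0.60110073, 0.22988622]), 'eef_rot': array([-3.13898534e+00,  1.62617907e-04,  2.75483805e+00]), 'ft_force': array([ 0.46578483, -0.06285281,  0.34226381]), 'moment': array([-0.01967792, -0.06131176, -0.00580422]), 'grasp_force': 0.0, 'gripper_width': 0.0855802591734859}
top 469.9422576640129 319.793912223884 205.63229944123827 [[0.016, -0.989, 0.15, 0.275], [-1.0, -0.017, -0.01, -0.043], [0.013, -0.15, -0.989, 1.349], [0.0, 0.0, 0.0, 1.0]]
side 417.34072808304205 321.08330088696937 201.3790871545256 [[0.904, -0.269, 0.332, 0.136], [-0.427, -0.598, 0.678, -0.681], [0.016, -0.755, -0.655, 0.726], [0.0, 0.0, 0.0, 1.0]]
```

View pics/top0.png

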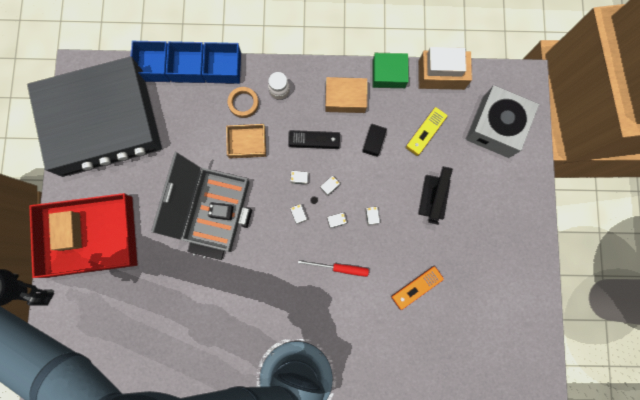

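View pics/side0.png

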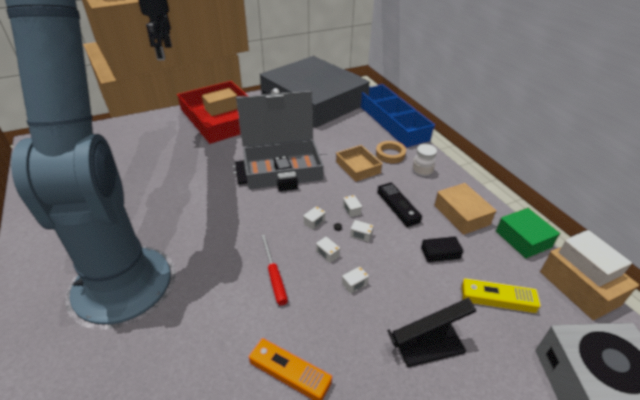

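The top view shows the box at (217,210), tray (247,141), handset (315,139), adapter (374,139), rest (438,195), foot (314,200) and five packs around (300,177), (330,185), (298,213), (337,220), (373,215). The orange and yellow bars are decoys.

```bash
cat > lib.py <<'E'
import numpy as np, cv2
from scipy.spatial.transform import Rotation as R
from station import read_state, cams
def w(c,uv,z):
    uv=np.atleast_2d(np.array(uv,float)); E=np.array(c["extrinsics"])
    d=np.c_[(uv[:,0]-c["cx"])/c["fx"],(uv[:,1]-c["cy"])/c["fy"],np.ones(len(uv))]@E[:3,:3].T
    return E[:3,3]+d*((z-E[2,3])/d[:,2])[:,None]
def proj(c,P):
    E=np.array(c["extrinsics"]); q=(np.atleast_2d(P)-E[:3,3])@E[:3,:3]
    return np.c_[q[:,0]/q[:,2]*c["fx"]+c["cx"],q[:,1]/q[:,2]*c["fy"]+c["cy"]]
def rects(c,mask,z,lo=60,hi=1e9):
    "min-area rectangles of blobs in world at height z: centre, yaw of long side, size"
    out=[]
    for k in cv2.findContours(mask.astype(np.uint8),cv2.RETR_EXTERNAL,cv2.CHAIN_APPROX_NONE)[0]:
        if not lo<cv2.contourArea(k)<hi: continue
        p=w(c,k[:,0,:],z)[:,:2].astype(np.float32)*1000
        r=cv2.minAreaRect(p); b=cv2.boxPoints(r); e=[b[1]-b[0],b[2]-b[1]]; e=max(e,key=np.linalg.norm)
        out.append((np.round(r[0],1),round(float(np.arctan2(e[1],e[0])%np.pi),3),np.round(sorted(r[1]),1),k[:,0].mean(0).round()))
    return out
def go(x,y,z,yaw=None,rot=None):
    "print shift in present tool axes (units of full scale) and the turn afterwards"
    s=read_state(); T=R.from_euler('xyz',s["eef_rot"]); 
    if rot is None:
        yaw=s["eef_rot"][2] if yaw is None else yaw
        c=[R.from_euler('xyz',[np.pi,0,yaw+k*np.pi]) for k in (0,1)]
        rot=min(c,key=lambda r:(T.inv()*r).magnitude()); 
    t=(T.inv()*rot).as_rotvec()/2/np.pi; d=T.inv().apply(np.array([x,y,z])-s["ee_pos"])/.75; d2=rot.inv().apply(np.array([x,y,z])-s["ee_pos"])/.75
    print("shift-first",d.round(4),"turn",t.round(4),"| turn-first shift",d2.round(4),"tcp",s["ee_pos"].round(4),"rpy",s["eef_rot"].round(3),"q7",s["qpos"][6].round(2),"t",round(s["clock"],2))
def snap(n,name=None):
    c=cams.get_calibration(n); im=cams.camera(n)
    if name: cv2.imwrite(f"pics/{name}.png",im[:,:,::-1])
    return c,im
E
python3 - <<'E'
from lib import *
im=cv2.imread("pics/top0.png"); c=cams.get_calibration("top")
m=(im.min(2)>170); m[:,:280]=0; m[:,400:]=0; m[:160]=0; m[240:]=0
for r in rects(c,m,.03,30): print(r)
a=im[135:265,150:270]; cv2.imwrite("pics/a.png",np.hstack([cv2.resize(a,None,fx=4,fy=4,interpolation=cv2.INTER_CUBIC)[:480],cv2.resize(im[150:240,405:465],None,fx=5,fy=5,interpolation=cv2.INTER_CUBIC)[:480] if 0 else cv2.resize(im[155:235,405:465],(300,480),interpolation=cv2.INTER_CUBIC)]))
E
```

```text
(array([ 436.5, -104.2]), 1.867, array([31.2, 46.4]), array([336., 220.]))
(array([ 451.1, -207. ]), 0.142, array([31. , 46.3]), array([372., 214.]))
(array([452.4,   4.7]), 0.398, array([32. , 46.7]), array([298., 213.]))
(array([536.7, -83.8]), 2.305, array([31.6, 45.8]), array([330., 184.]))
(array([559.4,   4.7]), 1.488, array([31.1, 46.8]), array([299., 176.]))
```

View pics/a.png

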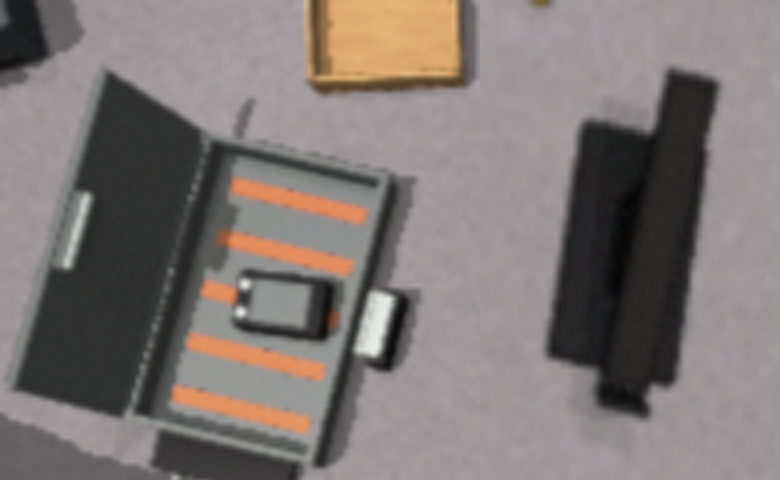

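The crop shows the box's rim corners at crop (207,140), (392,178), (318,465), (135,412), old block centre about (283,304), and the rest bar with its lip at the bottom (toward the robot).

```bash
python3 - <<'E'
from lib import *
c=cams.get_calibration("top")
f=lambda L:[(150+u/4,135+v/4) for u,v in L]
b=w(c,f([(207,140),(392,178),(318,465),(135,412)]),.05); ctr=b.mean(0)
ex=(b[0]+b[1]-b[2]-b[3]); ey=(b[0]+b[3]-b[1]-b[2])
print(b.round(3),"ctr",ctr.round(4),"ex yaw",np.arctan2(ex[1],ex[0]),"ey-90",np.arctan2(ey[1],ey[0])-np.pi/2,np.linalg.norm(ex)/2,np.linalg.norm(ey)/2)
o=w(c,f([(240,270),(330,280),(325,338),(235,325)]),.035);print("old",o.round(3).tolist(),o.mean(0))
im=cv2.imread("pics/top0.png")
hsv=cv2.cvtColor(im,cv2.COLOR_BGR2HSV)
m=(hsv[...,0]>8)&(hsv[...,0]<25)&(hsv[...,1]>70)&(hsv[...,2]>80); m[:120]=0;m[165:]=0;m[:,:215]=0;m[:,280:]=0
print("scrap",rects(c,m,.035))
m=(im.max(2)<75); m[:120]=0; m[165:]=0; m[:,:280]=0; m[:,395:]=0
print("handset/adapter",rects(c,m,.028))
g=lambda u,v:(405+(u-480)/5,155+v/6)
hi=w(c,[g(672,70),g(717,82)],.109);lo=w(c,[g(607,365),g(650,378)],.053);print("rest",hi.round(3),lo.round(3))
d=hi.mean(0)-lo.mean(0); print(np.arctan2(d[1],d[0]),np.linalg.norm(d),(hi.mean(0)+lo.mean(0))/2)
E
```

```text
[[0.568 0.277 0.05 ]
 [0.543 0.146 0.05 ]
 [0.341 0.189 0.05 ]
 [0.375 0.317 0.05 ]] ctr [0.4569 0.2323 0.05  ] ex yaw -0.20555947471109745 ey-90 -0.22520798212432558 0.201448737286667 0.13259568823956203
old [[0.478, 0.253, 0.035], [0.472, 0.189, 0.035], [0.431, 0.191, 0.035], [0.439, 0.254, 0.035]] [0.45492322 0.22176099 0.035     ]
scrap [(array([660.7, 159.8]), 1.616, array([ 98. , 112.3]), array([246., 141.]))]
handset/adapter [(array([669.6, -37.2]), 1.55, array([ 49.1, 146.8]), array([314., 140.])), (array([ 671.5, -212.8]), 2.849, array([49. , 88.4]), array([374., 140.]))]
rest [[ 0.576 -0.39   0.109]
 [ 0.571 -0.414  0.109]] [[ 0.448 -0.366  0.053]
 [ 0.443 -0.39   0.053]]
-0.1875666708108944 0.1416962946345147 [ 0.50959375 -0.38984904  0.081     ]
```

```bash
python3 -c "
from lib import *
go(.455,.222,.27,1.356)"
```

```text
shift-first [-0.4502 -0.3627 -0.0524] turn [-0.0003  0.0003  0.2226] | turn-first shift [-0.4342  0.3815 -0.0533] tcp [0.2449 0.6012 0.23  ] rpy [-3.139  0.     2.755] q7 -0.05 t 0.1
```

```bash
A='[0,0,0,-0.056,-0.045,0,1]'; python3 -m creep '[[0,0,0,0,0,-0.052,1],[0,0,0,-0.056,-0.045,0,1],[0,0,0,-0.056,-0.045,0,1],[0,0,0,-0.056,-0.045,0,1],[0,0,0,-0.056,-0.045,0,1]]'; python3 -m creep '[[0,0,0,-0.056,-0.045,0,1],[0,0,0,-0.056,-0.045,0,1],[0,0,0,-0.056,-0.045,0,1],[0,0,0,-0.056,-0.045,0,1],[0,0,0.028,0,0,0,1]]'; python3 -m creep '[[0,0,0.028,0,0,0,1],[0,0,0.028,0,0,0,1],[0,0,0.028,0,0,0,1],[0,0,0.028,0,0,0,1],[0,0,0.028,0,0,0,1]]';python3 -m creep '[[0,0,0.028,0,0,0,1],[0,0,0.027,0,0,0,1],[0,0,0,0,0,0,1],[0,0,0,0,0,0,1]]'
python3 -c "
from lib import *
go(.455,.222,.27,1.356); snap('wrist','w0')"
```

```text
clock: 0.72
ee_pos: [0.3504, 0.4116, 0.2698]
eef_rot: [-3.141, -0.0, 2.755]
ft_force: [0.9, 0.3, 0.6]
gripper_width: 0.0854
grasp_force: 0.0
clock: 1.35
ee_pos: [0.4569, 0.2189, 0.27]
eef_rot: [-3.14, 0.001, 2.564]
ft_force: [0.2, 1.0, -0.0]
gripper_width: 0.0855
grasp_force: 0.0
clock: 1.98
ee_pos: [0.454, 0.2249, 0.2697]
eef_rot: [-3.14, 0.001, 1.693]
ft_force: [-0.3, 0.0, 0.1]
gripper_width: 0.0853
grasp_force: 0.0
clock: 2.48
ee_pos: [0.4543, 0.2251, 0.27]
eef_rot: [-3.141, 0.0, 1.356]
ft_force: [-0.1, 0.2, 0.0]
gripper_width: 0.0855
grasp_force: 0.0
shift-first [-0.0038  0.0018 -0.    ] turn [-0.0001  0.0001  0.    ] | turn-first shift [-0.0038  0.0018 -0.    ] tcp [0.4543 0.2251 0.27  ] rpy [-3.141  0.     1.356] q7 -0.73 t 2.48
```

View pics/w0.png

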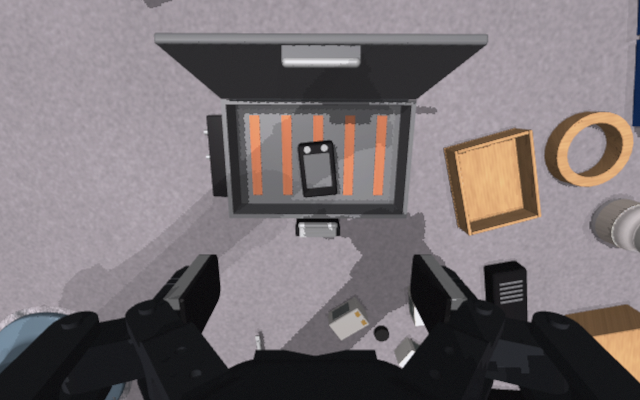

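The wrist view shows the box with its five orange slot stripes (centres x≈256, 287, 318, 349, 380), the old block at (318,168), the tray at (492,181) to the right.

```bash
python3 - <<'E'
from lib import *
im=cv2.imread("pics/w0.png"); c=cams.get_calibration("wrist")
hsv=cv2.cvtColor(im,cv2.COLOR_BGR2HSV)
m=(hsv[...,0]<14)&(hsv[...,1]>110)&(hsv[...,2]>110); m[:105]=0;m[205:]=0;m[:,:235]=0;m[:,400:]=0
for r in rects(c,m,.006,30): print(r)
o=w(c,[(299,142),(333,141),(337,194),(305,196)],.035); print("old",o.round(4).tolist(),o.mean(0))
d=o[0]+o[1]-o[2]-o[3]; print("old x-axis yaw",np.arctan2(d[1],d[0]),np.linalg.norm(d)/2)
rim=w(c,[(223,102),(415,102),(410,216),(229,216)],.05); print(rim.round(4).tolist(),rim.mean(0))
d=rim[1]+rim[2]-rim[0]-rim[3]; print("yaw",np.arctan2(d[1],d[0]),np.linalg.norm(d)/2)
m=(hsv[...,0]>8)&(hsv[...,0]<25)&(hsv[...,1]>70)&(hsv[...,2]>80); m[:120]=0;m[240:]=0;m[:,:440]=0;m[:,543:]=0
print("scrap",rects(c,m,.035,1000))
E
```

```text
(array([535.6, 219.6]), 1.35, array([11.8, 98.2]), array([379., 155.]))
(array([497.4, 227.9]), 1.35, array([11.6, 98.2]), array([349., 155.]))
(array([466.6, 269.6]), 1.361, array([11.1, 30.1]), array([318., 128.]))
(array([421.2, 244.7]), 1.334, array([11.3, 98.4]), array([287., 155.]))
(array([383.2, 253. ]), 1.353, array([11.7, 98.2]), array([256., 155.]))
old [[0.4427, 0.261, 0.035], [0.4813, 0.2537, 0.035], [0.4734, 0.1907, 0.035], [0.435, 0.1966, 0.035]] [0.45810555 0.22550893 0.035     ]
old x-axis yaw 1.4496462191125348 0.06423465197985961
[[0.3736, 0.3212, 0.05], [0.5751, 0.2769, 0.05], [0.5524, 0.1498, 0.05], [0.343, 0.1957, 0.05]] [0.46099217 0.23591386 0.05      ]
yaw -0.2160943133642048 0.21031267075250826
scrap [(array([659. , 163.8]), 1.639, array([100.9, 116.6]), array([491., 184.]))]
```

```bash
python3 -m creep '[[0,0,-0.015,0,0,0,1],[0,0,0,-0.001,0.004,0.07,1],[0,0,0,0,0,0.07,1],[0,0,0,0,0,0.07,1],[0,0,0,0,0,0.07,1]]';python3 -m creep '[[0,0,0,0,0,0.066,1],[0,0,0,0,0,0,1],[0,0,0,0,0,0,0],[0,0,0,0,0,0,0],[0,0,0,0,0,0,0]]';python3 -m creep '[[0,0,0,0,0,0,0],[0,0,0,0,0,0,0],[0,0,0,0,0,0,0],[0,0,0,0,0,-0.04,0],[0,0,0,0,0,-0.07,0]]';python3 -m creep '[[0,0,0,0,0,-0.07,0],[0,0,0,0,0,0,0]]'
python3 -c "
from lib import *
go(.66,.162,.15,.06)"
```

```text
clock: 3.15
ee_pos: [0.4577, 0.2245, 0.059]
eef_rot: [3.141, -0.001, 1.45]
ft_force: [0.4, 1.5, 0.1]
gripper_width: 0.0855
grasp_force: 0.0
clock: 3.78
ee_pos: [0.4597, 0.2255, 0.0135]
eef_rot: [3.137, -0.004, 1.448]
ft_force: [-0.4, -1.8, 5.9]
gripper_width: 0.0409
grasp_force: 63.3
clock: 4.4
ee_pos: [0.4554, 0.2232, 0.0931]
eef_rot: [-3.138, 0.003, 1.448]
ft_force: [1.2, 0.1, -0.3]
gripper_width: 0.0411
grasp_force: 62.2
clock: 4.65
ee_pos: [0.4613, 0.2262, 0.1513]
eef_rot: [3.133, -0.009, 1.448]
ft_force: [0.5, 0.0, -1.6]
gripper_width: 0.041
grasp_force: 62.4
shift-first [-0.0524  0.2735  0.0037] turn [ 2.000e-04 -2.100e-03  2.209e-01] | turn-first shift [0.2594 0.1013 0.0018] tcp [0.4613 0.2262 0.1513] rpy [ 3.133 -0.009  1.448] q7 -0.56 t 4.65
```

```bash
python3 -m creep '[[0,0,0,-0.013,0.068,0,0],[0,0,0,-0.013,0.068,0,0],[0,0,0,-0.013,0.068,0,0],[0,0,0,-0.013,0.068,0,0],[0,0,0.0276,0,0,0,0]]';python3 -m creep '[[0,0,0.0276,0,0,0,0],[0,0,0.0276,0,0,0,0],[0,0,0.0276,0,0,0,0],[0,0,0.0276,0,0,0,0],[0,0,0.0276,0,0,0,0]]';python3 -m creep '[[0,0,0.0276,0,0,0,0],[0,0,0.0276,0,0,0,0],[0,0,0,0,0,0,0],[0,0,0,0,0,0,0]]'
python3 -c "
from lib import *
go(.66,.162,.016,.06)"
```

```text
clock: 5.28
ee_pos: [0.6582, 0.1555, 0.1445]
eef_rot: [3.139, 0.003, 1.264]
ft_force: [-0.4, 0.3, -1.6]
gripper_width: 0.0406
grasp_force: 62.3
clock: 5.9
ee_pos: [0.6536, 0.1603, 0.1441]
eef_rot: [-3.141, 0.003, 0.402]
ft_force: [-0.7, -0.7, -1.3]
gripper_width: 0.0406
grasp_force: 62.3
clock: 6.4
ee_pos: [0.6544, 0.1604, 0.1449]
eef_rot: [3.141, 0.001, 0.063]
ft_force: [-0.0, 1.1, -1.1]
gripper_width: 0.0408
grasp_force: 62.3
shift-first [ 0.0079 -0.0017  0.1719] turn [0.     0.0002 0.0005] | turn-first shift [ 0.0076 -0.0017  0.1719] tcp [0.6544 0.1604 0.1449] rpy [3.141e+00 1.000e-03 6.300e-02] q7 -1.48 t 6.4
```

```bash
python3 -m creep '[[0,0,0,0.008,-0.002,0.06,0],[0,0,0,0,0,0.06,0],[0,0,0,0,0,0.052,0],[0,0,0,0,0,0,0],[0,0,0,0,0,0,0.65]]';python3 -m creep '[[0,0,0,0,0,0,0.65],[0,0,0,0,0,0,0.65],[0,0,0,0,0,-0.06,0.65],[0,0,0,0,0,-0.08,0.65],[0,0,0,0,0,-0.08,0.65]]'
cat > packs.py <<'E'
from lib import *
def packs():
    c,im=snap('top'); m=(im.min(2)>170); m[:,:270]=0; m[:,420:]=0; m[:150]=0; m[255:]=0
    for r in rects(c,m,.03,30): print(r)
E
python3 -c "
from packs import *
packs(); go(.559,.005,.15,1.488); snap('wrist','w1')"
```

```text
clock: 7.02
ee_pos: [0.6617, 0.162, 0.0178]
eef_rot: [-3.142, -0.001, 0.061]
ft_force: [0.1, -0.6, 0.9]
gripper_width: 0.0557
grasp_force: 0.0
clock: 7.65
ee_pos: [0.6607, 0.1622, 0.1838]
eef_rot: [-3.142, -0.0, 0.061]
ft_force: [-0.1, 0.1, -0.5]
gripper_width: 0.0554
grasp_force: 0.0
(array([ 436.6, -104. ]), 1.835, array([31.7, 46.9]), array([337., 219.]))
(array([ 452.5, -207.6]), 0.142, array([32.6, 49.5]), array([372., 214.]))
(array([452.7,   3.9]), 0.398, array([28.4, 44.6]), array([298., 214.]))
(array([537.7, -84.7]), 2.379, array([32.6, 47.5]), array([330., 184.]))
(array([560.1,   3.7]), 1.589, array([29.2, 40.1]), array([300., 176.]))
shift-first [-0.1569  0.2011  0.0559] turn [ 0.0012 -0.0025 -0.2272] | turn-first shift [-0.221  -0.1258  0.0591] tcp [0.6667 0.1624 0.1943] rpy [-3.138 -0.015  0.06 ] q7 -1.5 t 7.7
```

View pics/w1.png

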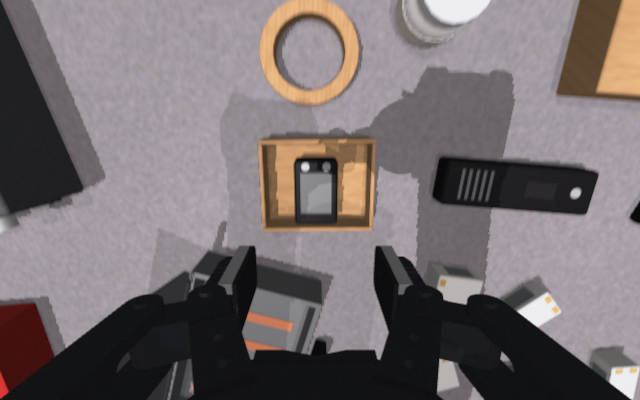

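The old block lies in the tray (picture (316,190)). Now the first pack, at (0.560, 0.004).

```bash
python3 -c "
from packs import *
go(.56,.0045,.09,-.07)"
```

```text
shift-first [-0.1573  0.2017  0.1325] turn [-0.0007 -0.0026  0.0207] | turn-first shift [-0.1277  0.2196  0.1358] tcp [0.6671 0.1621 0.1918] rpy [-3.138 -0.017  0.06 ] q7 -1.5 t 7.75
```

```bash
python3 -m creep '[[0,0,0.0207,0,0,0,1],[0,0,0,-0.043,0.073,0,1],[0,0,0,-0.043,0.073,0.04,1],[0,0,0,-0.034,0.074,0.06,1],[0,0,0,0,0,0,1]]';python3 -m creep '[[0,0,0,0,0,0,1],[0,0,0,0,0,0,1]]'
python3 -c "
from packs import *
packs();go(.56,.0045,.011,-.07)"
```

```text
clock: 8.38
ee_pos: [0.5625, 0.0138, 0.1146]
eef_rot: [3.139, 0.01, -0.079]
ft_force: [0.0, -0.3, -0.0]
gripper_width: 0.0855
grasp_force: 0.0
clock: 8.62
ee_pos: [0.5713, 0.0217, 0.1191]
eef_rot: [-3.141, -0.003, -0.067]
ft_force: [0.3, 0.3, -0.1]
gripper_width: 0.0853
grasp_force: 0.0
(array([ 436.6, -105.4]), 1.834, array([29.6, 44.2]), array([337., 219.]))
(array([ 452.5, -207.6]), 0.142, array([32.6, 49.5]), array([372., 214.]))
(array([452.4,   4.7]), 0.398, array([32. , 46.7]), array([298., 213.]))
(array([536.9, -85.4]), 2.379, array([26.5, 43.1]), array([330., 185.]))
(array([559.1,   4.4]), 1.488, array([31.1, 47.4]), array([298., 176.]))
shift-first [-0.0139  0.024   0.144 ] turn [-0.0001 -0.0004  0.0006] | turn-first shift [-0.0134  0.024   0.1441] tcp [0.5713 0.0217 0.1191] rpy [-3.141e+00 -3.000e-03 -6.600e-02] q7 -1.4 t 8.68
```

```bash
python3 -m creep '[[0,0,0.002,-0.014,0.024,0.04,1],[0,0,0,0,0,0.05,1],[0,0,0,0,0,0.054,1],[0,0,0,0,0,0,1],[0,0,0,0,0,0,0]]';python3 -m creep '[[0,0,0,0,0,0,0],[0,0,0,0,0,0,0],[0,0,0,0,0,0,0],[0,0,0,0,0,-0.05,0],[0,0,0,0,0,-0.08,0]]';python3 -m creep '[[0,0,0,0,0,-0.04,0],[0,0,0,0,0,0,0],[0,0,0,0,0,0,0]]'
python3 -c "
from packs import *
go(.535,.218,.13,-.2157)"
```

```text
clock: 9.3
ee_pos: [0.5595, 0.0032, 0.0113]
eef_rot: [-3.141, -0.002, -0.081]
ft_force: [0.7, 0.3, 0.5]
gripper_width: 0.07
grasp_force: 0.0
clock: 9.93
ee_pos: [0.5556, 0.0031, 0.1072]
eef_rot: [3.141, 0.005, -0.082]
ft_force: [0.8, 1.2, -0.6]
gripper_width: 0.0463
grasp_force: 62.7
clock: 10.3
ee_pos: [0.5567, 0.0031, 0.1367]
eef_rot: [-3.141, 0.002, -0.082]
ft_force: [-1.2, 0.4, -0.8]
gripper_width: 0.0465
grasp_force: 62.8
shift-first [-0.0522 -0.2832  0.0092] turn [-0.      0.0003  0.0213] | turn-first shift [-0.0896 -0.2736  0.0089] tcp [0.5567 0.0031 0.1367] rpy [-3.141e+00  2.000e-03 -8.200e-02] q7 -1.4 t 10.3
```

```bash
python3 -m creep '[[0,0,0.0213,0,0,0,0],[0,0,0,-0.018,-0.055,0,0],[0,0,0,-0.018,-0.055,0,0],[0,0,0,-0.018,-0.055,0,0],[0,0,0,-0.018,-0.055,0,0]]';python3 -m creep '[[0,0,0,-0.018,-0.054,0,0],[0,0,0,0,0,0,0],[0,0,0,0,0,0,0]]'
python3 -c "
from packs import *
go(.535,.218,.018,-.2157)"
```

```text
clock: 10.92
ee_pos: [0.5384, 0.1763, 0.1353]
eef_rot: [3.139, 0.003, -0.216]
ft_force: [0.4, 0.4, -1.0]
gripper_width: 0.0465
grasp_force: 62.8
clock: 11.3
ee_pos: [0.5347, 0.2167, 0.1359]
eef_rot: [3.138, 0.002, -0.216]
ft_force: [-0.1, -0.7, -1.5]
gripper_width: 0.0466
grasp_force: 62.8
shift-first [ 0.0003 -0.0023  0.1572] turn [ 0.0005  0.0003 -0.    ] | turn-first shift [ 0.     -0.0018  0.1572] tcp [0.5347 0.2167 0.1359] rpy [ 3.138e+00  2.000e-03 -2.160e-01] q7 -1.9 t 11.3
```

```bash
python3 -m creep '[[0,0,0,0,-0.002,0.055,0],[0,0,0,0,0,0.055,0],[0,0,0,0,0,0.045,0],[0,0,0,0,0,0,0],[0,0,0,0,0,0,0.66]]';python3 -m creep '[[0,0,0,0,0,0,0.66],[0,0,0,0,0,0,0.66],[0,0,0,0,0,-0.055,0.66],[0,0,0,0,0,-0.06,0.66],[0,0,0,0,0,-0.04,0.66]]'; python3 -m creep '[[0,0,0,0,0,0,0.66],[0,0,0,0,0,0,0.66]]'
python3 -c "
from packs import *
packs();snap('wrist','w2');go(.4525,.0045,.12,-1.173)"
```

```text
clock: 11.92
ee_pos: [0.5369, 0.2178, 0.0221]
eef_rot: [3.141, -0.001, -0.218]
ft_force: [0.3, -0.3, 0.5]
gripper_width: 0.0565
grasp_force: 0.0
clock: 12.55
ee_pos: [0.5372, 0.2197, 0.1403]
eef_rot: [-3.139, -0.002, -0.216]
ft_force: [-0.9, 0.4, 0.1]
gripper_width: 0.0566
grasp_force: 0.0
clock: 12.8
ee_pos: [0.5354, 0.2196, 0.1371]
eef_rot: [-3.142, 0.001, -0.215]
ft_force: [0.4, -1.3, -0.4]
gripper_width: 0.0567
grasp_force: 0.0
(array([ 436.5, -104.2]), 1.856, array([31.4, 47.1]), array([337., 219.]))
(array([ 451.2, -207.6]), 0.142, array([32.2, 47. ]), array([372., 214.]))
(array([453.1,   3. ]), 0.398, array([28.4, 46.7]), array([299., 212.]))
(array([537.6, -84.8]), 2.364, array([32.6, 47.1]), array([330., 184.]))
shift-first [-0.0461  0.3031  0.0222] turn [0.0004 0.0002 0.1524] | turn-first shift [0.2214 0.2122 0.0216] tcp [0.5349 0.2192 0.1362] rpy [ 3.14e+00  2.00e-03 -2.15e-01] q7 -1.9 t 12.9
```

View pics/w2.png

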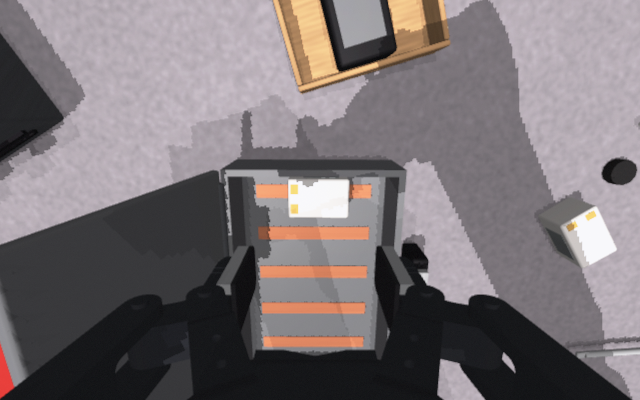

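The first pack lies flat in the far slot at (319,199). Next pack at (0.4525, 0.0045).

```bash
python3 -m creep '[[0,0,0,-0.0077,0.0505,0,1],[0,0,0,-0.0077,0.0505,0,1],[0,0,0,-0.0077,0.0505,0,1],[0,0,0,-0.0077,0.0505,0,1],[0,0,0,-0.0077,0.0505,0,1]]';python3 -m creep '[[0,0,0,-0.0077,0.0505,0,1],[0,0,0.0254,0,0,0,1],[0,0,0.0254,0,0,0.0,1],[0,0,0.0254,0,0,0.0,1],[0,0,0.0254,0,0,0,1]]';python3 -m creep '[[0,0,0.0254,0,0,0,1],[0,0,0.0254,0,0,0,1],[0,0,0,0,0,0,1],[0,0,0,0,0,0,1]]'
python3 -c "
from packs import *
packs();go(.4525,.0045,.011,-1.173)"
```

```text
clock: 13.52
ee_pos: [0.4659, 0.0392, 0.1365]
eef_rot: [3.14, 0.002, -0.216]
ft_force: [0.9, -0.1, 0.3]
gripper_width: 0.0851
grasp_force: 0.0
clock: 14.15
ee_pos: [0.4526, 0.0046, 0.1366]
eef_rot: [3.14, 0.001, -0.86]
ft_force: [0.6, 0.2, 0.8]
gripper_width: 0.0855
grasp_force: 0.0
clock: 14.65
ee_pos: [0.4532, 0.0048, 0.1371]
eef_rot: [3.14, -0.0, -1.171]
ft_force: [0.6, -0.6, 0.5]
gripper_width: 0.0854
grasp_force: 0.0
(array([ 436.2, -103.9]), 1.867, array([28.5, 40.1]), array([336., 220.]))
(array([ 451.2, -207.6]), 0.142, array([32.2, 47. ]), array([372., 214.]))
(array([536.2, -84.3]), 2.305, array([27.5, 41.5]), array([329., 185.]))
shift-first [-0.      0.001   0.1683] turn [0.0001 0.     0.0002] | turn-first shift [-0.      0.0011  0.1683] tcp [0.4533 0.0048 0.1372] rpy [ 3.141  0.    -1.172] q7 -2.5 t 14.7
```

```bash
python3 -m creep '[[0,0,0,0,0.001,0.055,1],[0,0,0,0,0,0.055,1],[0,0,0,0,0,0.058,1],[0,0,0,0,0,0,1],[0,0,0,0,0,0,0]]';python3 -m creep '[[0,0,0,0,0,0,0],[0,0,0,0,0,0,0],[0,0,0,0,0,0,0],[0,0,0,0,0,-0.05,0],[0,0,0,0,0,-0.07,0]]';python3 -m creep '[[0,0,0,0,0,-0.048,0],[0,0,0,0,0,0,0],[0,0,0,0,0,0,0]]'
python3 -c "
from packs import *
go(.497,.2267,.137,-.2157)"
```

```text
clock: 15.32
ee_pos: [0.4539, 0.0041, 0.0126]
eef_rot: [-3.14, -0.001, -1.174]
ft_force: [0.8, 0.4, 0.0]
gripper_width: 0.0696
grasp_force: 0.0
clock: 15.95
ee_pos: [0.4522, 0.0047, 0.1026]
eef_rot: [3.14, 0.0, -1.173]
ft_force: [0.2, 1.2, -0.5]
gripper_width: 0.0465
grasp_force: 62.8
clock: 16.32
ee_pos: [0.4523, 0.0052, 0.1373]
eef_rot: [-3.141, 0.002, -1.173]
ft_force: [0.5, 0.1, -1.7]
gripper_width: 0.0467
grasp_force: 62.9
shift-first [-0.2492 -0.1694  0.0008] turn [-1.000e-04  2.000e-04 -1.523e-01] | turn-first shift [-0.005  -0.3013  0.0004] tcp [0.4523 0.0052 0.1373] rpy [-3.141e+00  2.000e-03 -1.173e+00] q7 -2.51 t 16.32
```

```bash
python3 -m creep '[[0,0,-0.0254,0,0,0,0],[0,0,-0.0254,0,0,0,0],[0,0,-0.0254,0,0,0,0],[0,0,-0.0254,0,0,0,0],[0,0,-0.0254,0,0,0,0]]';python3 -m creep '[[0,0,-0.0254,0,0,0,0],[0,0,0,-0.0008,-0.0502,0,0],[0,0,0,-0.0008,-0.0502,0,0],[0,0,0,-0.0008,-0.0502,0,0],[0,0,0,-0.0008,-0.0502,0,0]]';python3 -m creep '[[0,0,0,-0.0008,-0.0502,0,0],[0,0,0,-0.0008,-0.0502,0,0],[0,0,0,0,0,0,0],[0,0,0,0,0,0,0]]'
python3 -c "
from packs import *
go(.497,.2267,.018,-.2157)"
```

```text
clock: 16.95
ee_pos: [0.4513, 0.0042, 0.136]
eef_rot: [3.139, 0.003, -0.371]
ft_force: [-0.2, 0.7, -0.7]
gripper_width: 0.047
grasp_force: 62.8
clock: 17.58
ee_pos: [0.4815, 0.1525, 0.1357]
eef_rot: [3.139, 0.003, -0.217]
ft_force: [1.1, 0.7, -1.2]
gripper_width: 0.0464
grasp_force: 62.8
clock: 18.08
ee_pos: [0.4966, 0.2246, 0.1358]
eef_rot: [3.138, 0.002, -0.216]
ft_force: [0.2, -0.3, -1.6]
gripper_width: 0.0466
grasp_force: 62.8
shift-first [ 0.0002 -0.0034  0.1571] turn [ 0.0005  0.0004 -0.0001] | turn-first shift [-1.000e-04 -2.900e-03  1.571e-01] tcp [0.4966 0.2246 0.1358] rpy [ 3.138e+00  2.000e-03 -2.160e-01] q7 -1.97 t 18.07
```

```bash
python3 -m creep '[[0,0,0,0,-0.002,0.055,0],[0,0,0,0,0,0.055,0],[0,0,0,0,0,0.045,0],[0,0,0,0,0,0,0],[0,0,0,0,0,0,0.66]]';python3 -m creep '[[0,0,0,0,0,0,0.66],[0,0,0,0,0,0,0.66],[0,0,0,0,0,-0.055,0.66],[0,0,0,0,0,-0.06,0.66],[0,0,0,0,0,-0.04,0.66]]'; python3 -m creep '[[0,0,0,0,0,0,0.66],[0,0,0,0,0,0,0.66]]'
python3 -c "
from packs import *
packs();go(.4365,-.1042,.13,.285)"
```

```text
clock: 18.7
ee_pos: [0.4983, 0.2259, 0.0214]
eef_rot: [3.141, 0.0, -0.218]
ft_force: [0.1, -0.8, 0.0]
gripper_width: 0.056
grasp_force: 0.0
clock: 19.32
ee_pos: [0.499, 0.2277, 0.14]
eef_rot: [-3.139, -0.002, -0.216]
ft_force: [0.3, 0.0, 0.4]
gripper_width: 0.0562
grasp_force: 0.0
clock: 19.58
ee_pos: [0.4974, 0.2275, 0.1371]
eef_rot: [3.142, 0.001, -0.215]
ft_force: [-0.5, -0.1, 0.4]
gripper_width: 0.0566
grasp_force: 0.0
(array([ 436.6, -104.4]), 1.856, array([31.4, 46.8]), array([337., 219.]))
(array([ 451.2, -207.6]), 0.142, array([32.2, 47. ]), array([372., 214.]))
(array([537.6, -84.8]), 2.364, array([32.6, 47.1]), array([330., 184.]))
shift-first [0.0157 0.449  0.0092] turn [ 0.0001  0.0003 -0.0797] | turn-first shift [-0.2017  0.4014  0.0087] tcp [0.497  0.2273 0.1365] rpy [ 3.14e+00  2.00e-03 -2.16e-01] q7 -1.97 t 19.62
```

```bash
python3 -m creep '[[0,0,0,0.002,0.0561,0,1],[0,0,0,0.002,0.0561,0,1],[0,0,0,0.002,0.0561,0,1],[0,0,0,0.002,0.0561,0,1],[0,0,0,0.002,0.0561,0,1]]';python3 -m creep '[[0,0,0,0.002,0.0561,0,1],[0,0,0,0.002,0.0561,0,1],[0,0,0,0.002,0.0561,0,1],[0,0,-0.0266,0,0,0,1],[0,0,-0.0266,0,0,0,1]]';python3 -m creep '[[0,0,-0.0266,0,0,0,1],[0,0,0,0,0,0,1],[0,0,0,0,0,0,1]]'
python3 -c "
from packs import *
packs();go(.4365,-.1042,.011,.285)"
```

```text
clock: 20.25
ee_pos: [0.4589, 0.0189, 0.1364]
eef_rot: [3.14, 0.002, -0.216]
ft_force: [-0.0, -1.3, -0.5]
gripper_width: 0.0853
grasp_force: 0.0
clock: 20.88
ee_pos: [0.4363, -0.1047, 0.1364]
eef_rot: [3.141, 0.003, 0.122]
ft_force: [0.9, 0.1, 0.3]
gripper_width: 0.0855
grasp_force: 0.0
clock: 21.25
ee_pos: [0.4371, -0.1039, 0.1369]
eef_rot: [-3.142, 0.002, 0.283]
ft_force: [0.4, 1.5, 0.6]
gripper_width: 0.0852
grasp_force: 0.0
(array([ 450. , -208.1]), 0.139, array([26.6, 42.4]), array([373., 216.]))
shift-first [-1.000e-03  1.000e-04  1.681e-01] turn [ 0.      0.0002 -0.0002] | turn-first shift [-1.200e-03  1.000e-04  1.681e-01] tcp [ 0.4373 -0.1039  0.1371] rpy [3.142e+00 1.000e-03 2.840e-01] q7 -0.96 t 21.3
```

```bash
python3 -m creep '[[0,0,0,-0.001,0,0.055,1],[0,0,0,0,0,0.055,1],[0,0,0,0,0,0.058,1],[0,0,0,0,0,0,1],[0,0,0,0,0,0,0]]';python3 -m creep '[[0,0,0,0,0,0,0],[0,0,0,0,0,0,0],[0,0,0,0,0,0,0],[0,0,0,0,0,-0.05,0],[0,0,0,0,0,-0.07,0]]';python3 -m creep '[[0,0,0,0,0,-0.048,0],[0,0,0,0,0,0,0],[0,0,0,0,0,0,0]]'
python3 -c "
from packs import *
go(.459,.235,.137,-.2157)"
```

```text
clock: 21.92
ee_pos: [0.4378, -0.1046, 0.0125]
eef_rot: [3.141, -0.001, 0.285]
ft_force: [0.5, -0.6, 0.4]
gripper_width: 0.0699
grasp_force: 0.0
clock: 22.55
ee_pos: [0.4364, -0.1039, 0.1027]
eef_rot: [-3.141, 0.001, 0.285]
ft_force: [1.4, 1.2, -0.5]
gripper_width: 0.0463
grasp_force: 62.4
clock: 22.92
ee_pos: [0.4366, -0.1034, 0.1374]
eef_rot: [-3.14, -0.001, 0.286]
ft_force: [-0.9, 0.6, -1.2]
gripper_width: 0.0466
grasp_force: 62.5
shift-first [ 0.1559 -0.4245  0.0013] turn [-0.0003 -0.      0.0798] | turn-first shift [-0.0675 -0.4472  0.0006] tcp [ 0.4366 -0.1034  0.1374] rpy [-3.14e+00 -1.00e-03  2.86e-01] q7 -0.94 t 22.93
```

```bash
python3 -m creep '[[0,0,0.0266,0,0,0,0],[0,0,0.0266,0,0,0,0],[0,0,0.0266,0,0,0,0],[0,0,0,-0.0084,-0.0559,0,0],[0,0,0,-0.0084,-0.0559,0,0]]';python3 -m creep '[[0,0,0,-0.0084,-0.0559,0,0],[0,0,0,-0.0084,-0.0559,0,0],[0,0,0,-0.0084,-0.0559,0,0],[0,0,0,-0.0084,-0.0559,0,0],[0,0,0,-0.0084,-0.0559,0,0]]';python3 -m creep '[[0,0,0,-0.0084,-0.0559,0,0],[0,0,0,0,0,0,0],[0,0,0,0,0,0,0]]'
python3 -c "
from packs import *
go(.459,.235,.018,-.2157)"
```

```text
clock: 23.55
ee_pos: [0.4412, -0.0194, 0.1362]
eef_rot: [3.14, 0.002, -0.219]
ft_force: [-0.3, 0.0, -1.3]
gripper_width: 0.0462
grasp_force: 62.4
clock: 24.18
ee_pos: [0.4554, 0.1926, 0.1357]
eef_rot: [3.139, 0.002, -0.216]
ft_force: [-0.2, -0.3, 0.2]
gripper_width: 0.0465
grasp_force: 62.4
clock: 24.55
ee_pos: [0.4586, 0.2329, 0.136]
eef_rot: [3.138, 0.002, -0.216]
ft_force: [0.7, -0.7, -1.5]
gripper_width: 0.0464
grasp_force: 62.4
shift-first [ 0.0002 -0.0034  0.1573] turn [ 0.0006  0.0003 -0.0001] | turn-first shift [-1.000e-04 -2.900e-03  1.573e-01] tcp [0.4586 0.2329 0.136 ] rpy [ 3.138e+00  2.000e-03 -2.160e-01] q7 -2.01 t 24.55
```

Then release and on toward the pack at (0.4512, -0.2076), tool yaw ‑1.43.

```bash
python3 -m creep '[[0,0,0,0,-0.002,0.055,0],[0,0,0,0,0,0.055,0],[0,0,0,0,0,0.045,0],[0,0,0,0,0,0,0],[0,0,0,0,0,0,0.66]]';python3 -m creep '[[0,0,0,0,0,0,0.66],[0,0,0,0,0,0,0.66],[0,0,0,0,0,-0.055,0.66],[0,0,0,0,0,-0.06,0.66],[0,0,0,0,0,-0.04,0.66]]'; python3 -m creep '[[0,0,0,0,0,0,0.66],[0,0,0,0,0,0,0.66]]'
python3 -c "
from packs import *
packs();go(.4512,-.2076,.137,-1.429);go(.5375,-.0845,.137,.77)"
```

```text
clock: 25.18
ee_pos: [0.4602, 0.2341, 0.0214]
eef_rot: [3.141, 0.0, -0.218]
ft_force: [-1.2, -1.0, 0.2]
gripper_width: 0.0564
grasp_force: 0.0
clock: 25.8
ee_pos: [0.4608, 0.2361, 0.1398]
eef_rot: [-3.139, -0.001, -0.216]
ft_force: [0.1, 0.2, -0.5]
gripper_width: 0.0566
grasp_force: 0.0
clock: 26.05
ee_pos: [0.4592, 0.2358, 0.1371]
eef_rot: [-3.142, 0.001, -0.215]
ft_force: [-0.5, -0.1, 0.1]
gripper_width: 0.0566
grasp_force: 0.0
(array([ 451.2, -207.6]), 0.142, array([32.2, 47. ]), array([372., 214.]))
(array([536.8, -84.1]), 2.361, array([32.5, 45. ]), array([330., 184.]))
shift-first [ 0.1163  0.5794 -0.    ] turn [3.000e-04 1.000e-04 1.931e-01] | turn-first shift [ 0.5835  0.0936 -0.0006] tcp [0.4589 0.2355 0.1366] rpy [ 3.14e+00  2.00e-03 -2.15e-01] q7 -2.01 t 26.1
shift-first [ 0.1936  0.3944 -0.0004] turn [ 1.000e-04  3.000e-04 -1.568e-01] | turn-first shift [-0.2218  0.3793 -0.0006] tcp [0.4589 0.2355 0.1366] rpy [ 3.14e+00  2.00e-03 -2.15e-01] q7 -2.01 t 26.1
```

```bash
python3 -m creep '[[0,0,0,0.0116,0.0579,0,1],[0,0,0,0.0116,0.0579,0,1],[0,0,0,0.0116,0.0579,0,1],[0,0,0,0.0116,0.0579,0,1],[0,0,0,0.0116,0.0579,0,1]]';python3 -m creep '[[0,0,0,0.0116,0.0579,0,1],[0,0,0,0.0116,0.0579,0,1],[0,0,0,0.0116,0.0579,0,1],[0,0,0,0.0116,0.0579,0,1],[0,0,0,0.0116,0.0579,0,1]]';python3 -m creep '[[0,0,0.0276,0,0,0,1],[0,0,0.0276,0,0,0,1],[0,0,0.0276,0,0,0,1],[0,0,0.0276,0,0,0,1],[0,0,0.0276,0,0,0,1]]';python3 -m creep '[[0,0,0.0276,0,0,0,1],[0,0,0.0276,0,0,0,1],[0,0,0,0,0,0,1],[0,0,0,0,0,0,1]]'
python3 -c "
from packs import *
packs();go(.4512,-.2076,.011,-1.429)"
```

```text
clock: 26.72
ee_pos: [0.4547, 0.0129, 0.1365]
eef_rot: [3.14, 0.002, -0.216]
ft_force: [0.6, 0.0, 0.8]
gripper_width: 0.0851
grasp_force: 0.0
clock: 27.35
ee_pos: [0.4508, -0.2079, 0.1362]
eef_rot: [3.141, 0.003, -0.216]
ft_force: [0.1, -0.4, -0.5]
gripper_width: 0.0851
grasp_force: 0.0
clock: 27.98
ee_pos: [0.4508, -0.2067, 0.1362]
eef_rot: [3.139, 0.001, -1.089]
ft_force: [-0.5, -0.1, -1.1]
gripper_width: 0.0855
grasp_force: 0.0
clock: 28.48
ee_pos: [0.4514, -0.2069, 0.1369]
eef_rot: [3.14, 0.0, -1.427]
ft_force: [-0.5, 0.7, -0.1]
gripper_width: 0.0856
grasp_force: 0.0
(array([537.7, -84.7]), 2.379, array([32.6, 47.5]), array([330., 184.]))
shift-first [0.0008 0.0004 0.1681] turn [0.0001 0.0001 0.0002] | turn-first shift [0.0008 0.0006 0.1681] tcp [ 0.4515 -0.207   0.1371] rpy [ 3.141  0.    -1.428] q7 -2.07 t 28.52
```

```bash
python3 -m creep '[[0,0,0,0.001,0,0.055,1],[0,0,0,0,0,0.055,1],[0,0,0,0,0,0.058,1],[0,0,0,0,0,0,1],[0,0,0,0,0,0,0]]';python3 -m creep '[[0,0,0,0,0,0,0],[0,0,0,0,0,0,0],[0,0,0,0,0,0,0],[0,0,0,0,0,-0.05,0],[0,0,0,0,0,-0.07,0]]';python3 -m creep '[[0,0,0,0,0,-0.048,0],[0,0,0,0,0,0,0],[0,0,0,0,0,0,0]]'
python3 -c "
from packs import *
go(.421,.2433,.137,-.2157)"
```

```text
clock: 29.15
ee_pos: [0.4528, -0.2087, 0.0128]
eef_rot: [-3.14, -0.001, -1.43]
ft_force: [-0.1, -1.4, 0.9]
gripper_width: 0.0698
grasp_force: 0.0
clock: 29.78
ee_pos: [0.4511, -0.2071, 0.1022]
eef_rot: [3.14, 0.001, -1.43]
ft_force: [1.6, 0.3, -0.9]
gripper_width: 0.0467
grasp_force: 62.6
clock: 30.15
ee_pos: [0.4516, -0.207, 0.137]
eef_rot: [3.141, 0.001, -1.429]
ft_force: [-0.6, 0.3, -1.8]
gripper_width: 0.0465
grasp_force: 62.7
shift-first [-0.6001 -0.0443  0.0008] turn [-1.000e-04  2.000e-04 -1.932e-01] | turn-first shift [-0.1683 -0.5777  0.    ] tcp [ 0.4516 -0.207   0.137 ] rpy [ 3.141e+00  1.000e-03 -1.429e+00] q7 -2.08 t 30.15
```

```bash
python3 -m creep '[[0,0,-0.0276,0,0,0,0],[0,0,-0.0276,0,0,0,0],[0,0,-0.0276,0,0,0,0],[0,0,-0.0276,0,0,0,0],[0,0,-0.0276,0,0,0,0]]';python3 -m creep '[[0,0,-0.0276,0,0,0,0],[0,0,-0.0276,0,0,0,0],[0,0,0,-0.0153,-0.0525,0,0],[0,0,0,-0.0153,-0.0525,0,0],[0,0,0,-0.0153,-0.0525,0,0]]';python3 -m creep '[[0,0,0,-0.0153,-0.0525,0,0],[0,0,0,-0.0153,-0.0525,0,0],[0,0,0,-0.0153,-0.0525,0,0],[0,0,0,-0.0153,-0.0525,0,0],[0,0,0,-0.0153,-0.0525,0,0]]';python3 -m creep '[[0,0,0,-0.0153,-0.0525,0,0],[0,0,0,-0.0153,-0.0525,0,0],[0,0,0,-0.0153,-0.0525,0,0],[0,0,0,0,0,0,0],[0,0,0,0,0,0,0]]'
python3 -c "
from packs import *
go(.421,.2433,.018,-.2157)"
```

```text
clock: 30.78
ee_pos: [0.4505, -0.207, 0.1359]
eef_rot: [3.141, 0.003, -0.557]
ft_force: [-0.2, 0.6, -1.2]
gripper_width: 0.0466
grasp_force: 62.7
clock: 31.4
ee_pos: [0.4419, -0.0838, 0.1361]
eef_rot: [3.141, 0.003, -0.217]
ft_force: [1.0, 0.7, -0.5]
gripper_width: 0.0467
grasp_force: 62.6
clock: 32.02
ee_pos: [0.4281, 0.1205, 0.1363]
eef_rot: [3.14, 0.002, -0.216]
ft_force: [0.4, 0.6, -1.6]
gripper_width: 0.0464
grasp_force: 62.7
clock: 32.65
ee_pos: [0.4204, 0.2411, 0.1363]
eef_rot: [3.139, 0.001, -0.216]
ft_force: [-0.4, -0.9, -1.6]
gripper_width: 0.0465
grasp_force: 62.6
shift-first [ 0.0004 -0.0035  0.1577] turn [0.0005 0.0002 0.    ] | turn-first shift [ 1.000e-04 -3.000e-03  1.577e-01] tcp [0.4204 0.2411 0.1363] rpy [ 3.139e+00  1.000e-03 -2.160e-01] q7 -2.14 t 32.65
```

```bash
python3 -m creep '[[0,0,0,0,-0.002,0.055,0],[0,0,0,0,0,0.055,0],[0,0,0,0,0,0.045,0],[0,0,0,0,0,0,0],[0,0,0,0,0,0,0.66]]';python3 -m creep '[[0,0,0,0,0,0,0.66],[0,0,0,0,0,0,0.66],[0,0,0,0,0,-0.055,0.66],[0,0,0,0,0,-0.06,0.66],[0,0,0,0,0,-0.04,0.66]]'; python3 -m creep '[[0,0,0,0,0,0,0.66],[0,0,0,0,0,0,0.66]]'
python3 -c "
from packs import *
packs();go(.5375,-.0845,.137,.79)"
```

```text
clock: 33.28
ee_pos: [0.4222, 0.2423, 0.0215]
eef_rot: [3.141, -0.0, -0.218]
ft_force: [0.4, 0.4, -0.7]
gripper_width: 0.0563
grasp_force: 0.0
clock: 33.9
ee_pos: [0.4226, 0.2442, 0.1397]
eef_rot: [-3.139, -0.001, -0.216]
ft_force: [-0.8, -0.2, -0.2]
gripper_width: 0.0562
grasp_force: 0.0
clock: 34.15
ee_pos: [0.4211, 0.2438, 0.1372]
eef_rot: [-3.141, 0.001, -0.215]
ft_force: [0.4, 0.0, -0.4]
gripper_width: 0.0564
grasp_force: 0.0
(array([536.9, -84. ]), 2.361, array([32.5, 45. ]), array([330., 184.]))
shift-first [ 2.455e-01  3.939e-01 -3.000e-04] turn [ 1.0e-04  3.0e-04 -1.6e-01] | turn-first shift [-0.2011  0.4183 -0.0005] tcp [0.4208 0.2435 0.1366] rpy [ 3.14e+00  1.00e-03 -2.16e-01] q7 -2.13 t 34.2
```

```bash
python3 -m creep '[[0,0,0,0.0307,0.0492,0,0.72],[0,0,0,0.0307,0.0492,0,0.72],[0,0,0,0.0307,0.0492,0,0.72],[0,0,0,0.0307,0.0492,0,0.72],[0,0,0,0.0307,0.0492,0,0.72]]';python3 -m creep '[[0,0,0,0.0307,0.0492,0,0.72],[0,0,0,0.0307,0.0492,0,0.72],[0,0,0,0.0307,0.0492,0,0.72],[0,0,-0.0267,0,0,0,0.72],[0,0,-0.0267,0,0,0,0.72]]';python3 -m creep '[[0,0,-0.0267,0,0,0,0.72],[0,0,-0.0267,0,0,0,0.72],[0,0,-0.0267,0,0,0,0.72],[0,0,-0.0267,0,0,0,0.72],[0,0,0,0,0,0,0.72]]';python3 -m creep '[[0,0,0,0,0,0,0.72]]'
python3 -c "
from packs import *
packs();go(.5372,-.0845,.011,.79);snap('wrist','w3')"
```

```text
clock: 34.83
ee_pos: [0.4939, 0.0375, 0.1361]
eef_rot: [3.14, 0.002, -0.216]
ft_force: [0.9, 0.6, -0.6]
gripper_width: 0.0615
grasp_force: 0.0
clock: 35.45
ee_pos: [0.5372, -0.0853, 0.1357]
eef_rot: [3.141, 0.004, 0.123]
ft_force: [-0.7, -0.1, -0.1]
gripper_width: 0.0618
grasp_force: 0.0
clock: 36.08
ee_pos: [0.5373, -0.084, 0.136]
eef_rot: [-3.139, 0.002, 0.789]
ft_force: [-0.5, -0.4, -0.1]
gripper_width: 0.0615
grasp_force: 0.0
clock: 36.2
ee_pos: [0.5378, -0.0841, 0.1366]
eef_rot: [-3.14, 0.002, 0.788]
ft_force: [0.8, 0.9, -0.0]
gripper_width: 0.0615
grasp_force: 0.0
shift-first [-0.001  -0.0003  0.1677] turn [-0.0001  0.0002 -0.0002] | turn-first shift [-0.0012 -0.0004  0.1677] tcp [ 0.538  -0.0841  0.1368] rpy [-3.141e+00  1.000e-03  7.890e-01] q7 -0.45 t 36.25
```

View pics/w3.png

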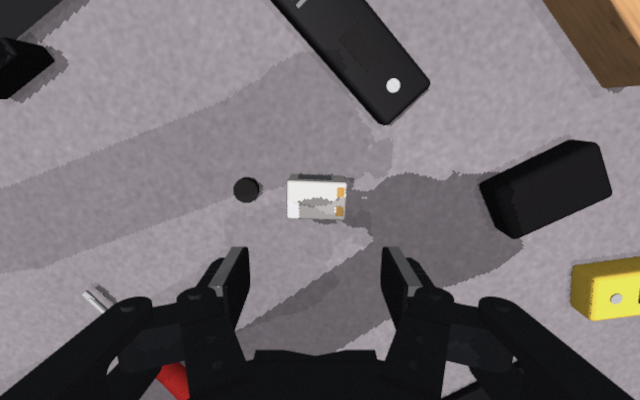

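The last pack is centred at (318,199), squared up with the fingers; the rubber foot at (246,189) is just outside the finger's path.

```bash
python3 -m creep '[[0,0,0,-0.001,0,0.055,0.72],[0,0,0,0,0,0.055,0.72],[0,0,0,0,0,0.058,0.72],[0,0,0,0,0,0,0.72],[0,0,0,0,0,0,0]]';python3 -m creep '[[0,0,0,0,0,0,0],[0,0,0,0,0,0,0],[0,0,0,0,0,0,0],[0,0,0,0,0,-0.05,0],[0,0,0,0,0,-0.07,0]]';python3 -m creep '[[0,0,0,0,0,-0.048,0],[0,0,0,0,0,0,0],[0,0,0,0,0,0,0]]'
python3 -c "
from packs import *
go(.383,.2517,.137,-.2157)"
```

```text
clock: 36.92
ee_pos: [0.5388, -0.0849, 0.0127]
eef_rot: [3.141, -0.0, 0.79]
ft_force: [1.9, -0.9, -1.1]
gripper_width: 0.0467
grasp_force: 61.7
clock: 37.55
ee_pos: [0.5363, -0.0842, 0.1012]
eef_rot: [-3.139, 0.003, 0.791]
ft_force: [0.9, 0.5, -1.3]
gripper_width: 0.0463
grasp_force: 61.8
clock: 37.92
ee_pos: [0.5371, -0.0841, 0.1368]
eef_rot: [-3.14, 0.001, 0.791]
ft_force: [-0.1, -0.0, -1.6]
gripper_width: 0.0465
grasp_force: 61.9
shift-first [ 1.738e-01 -4.610e-01  3.000e-04] turn [-0.0002  0.0002  0.1602] | turn-first shift [-2.966e-01 -3.934e-01 -3.000e-04] tcp [ 0.5371 -0.0841  0.1368] rpy [-3.14e+00  1.00e-03  7.91e-01] q7 -0.44 t 37.92
```

```bash
python3 -m creep '[[0,0,0.0267,0,0,0,0],[0,0,0.0267,0,0,0,0],[0,0,0.0267,0,0,0,0],[0,0,0.0267,0,0,0,0],[0,0,0.0267,0,0,0,0]]';python3 -m creep '[[0,0,0.0267,0,0,0,0],[0,0,0,-0.033,-0.0437,0,0],[0,0,0,-0.033,-0.0437,0,0],[0,0,0,-0.033,-0.0437,0,0],[0,0,0,-0.033,-0.0437,0,0]]';python3 -m creep '[[0,0,0,-0.033,-0.0437,0,0],[0,0,0,-0.033,-0.0437,0,0],[0,0,0,-0.033,-0.0437,0,0],[0,0,0,-0.033,-0.0437,0,0],[0,0,0,-0.033,-0.0437,0,0]]';python3 -m creep '[[0,0,0,0,0,0,0],[0,0,0,0,0,0,0]]'
python3 -c "
from packs import *
go(.383,.2517,.018,-.2157)"
```

```text
clock: 38.55
ee_pos: [0.5361, -0.0843, 0.1353]
eef_rot: [3.141, 0.004, -0.054]
ft_force: [-0.6, -0.2, -2.0]
gripper_width: 0.0464
grasp_force: 61.8
clock: 39.17
ee_pos: [0.467, 0.0655, 0.1358]
eef_rot: [3.139, 0.003, -0.216]
ft_force: [0.9, 0.6, -1.4]
gripper_width: 0.0467
grasp_force: 61.9
clock: 39.8
ee_pos: [0.3816, 0.2514, 0.136]
eef_rot: [3.139, 0.001, -0.216]
ft_force: [1.2, 0.4, -2.1]
gripper_width: 0.0463
grasp_force: 61.9
clock: 40.05
ee_pos: [0.3828, 0.25, 0.1364]
eef_rot: [3.138, 0.001, -0.216]
ft_force: [-0.3, 0.0, -1.0]
gripper_width: 0.0468
grasp_force: 61.9
shift-first [-1.000e-04 -2.800e-03  1.578e-01] turn [0.0005 0.0001 0.    ] | turn-first shift [-0.0003 -0.0023  0.1578] tcp [0.3828 0.25   0.1364] rpy [ 3.138e+00  1.000e-03 -2.160e-01] q7 -2.24 t 40.05
```

```bash
python3 -m creep '[[0,0,0,0,-0.002,0.055,0],[0,0,0,0,0,0.055,0],[0,0,0,0,0,0.045,0],[0,0,0,0,0,0,0],[0,0,0,0,0,0,0.66]]';python3 -m creep '[[0,0,0,0,0,0,0.66],[0,0,0,0,0,0,0.66],[0,0,0,0,0,-0.055,0.66],[0,0,0,0,0,-0.06,0.66],[0,0,0,0,0,-0.06,0.4]]'; python3 -m creep '[[0,0,0,0,0,-0.06,0],[0,0,0,0,0,-0.06,0],[0,0,0,0,0,-0.06,0],[0,0,0,0,0,0,0]]'
python3 -c "
from packs import *
packs();go(.486,.36,.30,-.2157);c,im=snap('side','s1');cv2.imwrite('pics/s1c.png',cv2.resize(im[60:260,200:440,::-1],None,fx=3,fy=3))"
```

```text
clock: 40.67
ee_pos: [0.3849, 0.2518, 0.022]
eef_rot: [-3.142, -0.001, -0.218]
ft_force: [0.8, 0.7, 0.5]
gripper_width: 0.0564
grasp_force: 0.0
clock: 41.3
ee_pos: [0.3838, 0.2527, 0.154]
eef_rot: [-3.141, 0.0, -0.216]
ft_force: [-0.4, 1.9, 0.3]
gripper_width: 0.0394
grasp_force: 0.0
clock: 41.8
ee_pos: [0.3861, 0.2546, 0.2914]
eef_rot: [-3.131, -0.001, -0.216]
ft_force: [0.1, 0.5, -1.2]
gripper_width: 0.0003
grasp_force: 0.0
shift-first [ 0.1016 -0.1676 -0.0136] turn [-0.0009  0.0001  0.    ] | turn-first shift [ 0.1016 -0.1675 -0.0145] tcp [0.3847 0.2536 0.2891] rpy [-3.136e+00  1.000e-03 -2.160e-01] q7 -2.58 t 41.85
```

View pics/s1c.png

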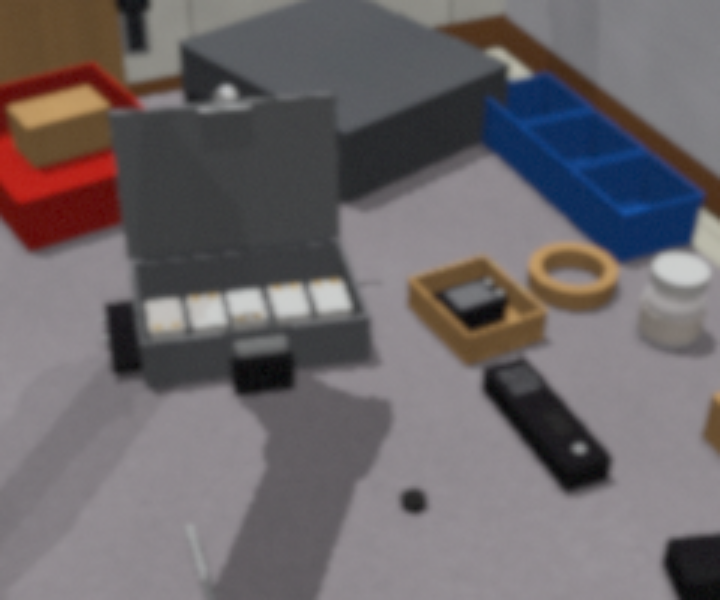

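All five packs lie flat in a row in the box, the lid stands open, the old block is in the tray. Estimating the lid angle from both views' free-edge corners.

```bash
python3 - <<'E'
from lib import *
b=np.array([.459,.2355,0]); Rb=R.from_euler('z',-.2157)
for n,uv in (("top",[(176.2,152),(153,232)]),("side",[(311.7,91.7),(237,97.3)])):
    c=cams.get_calibration(n)
    L=[(np.abs(proj(c,b+Rb.apply([[s,67-np.cos(t)*144+0,50.5+np.sin(t)*144] for s in (105,-105)])/1000 if 0 else b+Rb.apply(np.array([[s,67-np.cos(t)*144,50.5+np.sin(t)*144] for s in (105,-105)])/1000))-uv).mean(),t) for t in np.arange(1.6,2.15,.02)]
    print(n,min(L))
for y,z in ((150,200),(165,130)): print((b+Rb.apply([0,y/1000,z/1000])).round(4))
E
```

```text
top (np.float64(0.41112524692270114), np.float64(1.7800000000000002))
side (np.float64(0.8597884108268872), np.float64(1.7800000000000002))
[0.4911 0.382  0.2   ]
[0.4943 0.3967 0.13  ]
```

Lid angle is about 1.78 rad in both views. Moving behind the lid with the fingers shut.

```bash
python3 -m creep '[[0,0,0,0.025,-0.041,0,0],[0,0,0,0.025,-0.041,0,0],[0,0,0,0.025,-0.041,0,0],[0,0,0,0.025,-0.041,0,0],[0,0,0,0,0,0,0]]';python3 -m creep '[[0,0,0,0,0,0,0]]'
python3 -c "
from packs import *
go(.491,.382,.16,-.2157)"
```

```text
clock: 42.52
ee_pos: [0.4836, 0.3577, 0.2844]
eef_rot: [3.135, -0.001, -0.215]
ft_force: [-0.6, 0.1, 0.6]
gripper_width: -0.0001
grasp_force: 0.0
clock: 42.65
ee_pos: [0.483, 0.355, 0.2859]
eef_rot: [3.138, 0.001, -0.218]
ft_force: [-0.1, -1.2, -0.2]
gripper_width: 0.0001
grasp_force: 0.0
shift-first [ 0.0028 -0.0381  0.1677] turn [ 0.0006  0.0002 -0.0003] | turn-first shift [ 0.0027 -0.0374  0.1679] tcp [0.483  0.355  0.2859] rpy [ 3.138e+00  1.000e-03 -2.180e-01] q7 -2.16 t 42.65
```

```bash
python3 -m creep '[[0,0,0,0.003,-0.038,0,0],[0,0,0,0,0,0.056,0],[0,0,0,0,0,0.056,0],[0,0,0,0,0,0.056,0],[0,0,0,0,0,0,0]]';python3 -m creep '[[0,0,0,0,0.023,-0.002,0],[0,0,0,0,0.023,-0.002,0],[0,0,0,0,0.023,-0.002,0],[0,0,0,0,0.024,-0.002,0],[0,0,0,0,0,0,0]]'
cat > bx.py <<'E'
from lib import *
def bx():
    s=read_state(); p=R.from_euler('z',.2157).apply(s["ee_pos"]-[.459,.2355,0]); print("box-frame mm",(p*1000).round(1),"F",s["ft_force"].round(1),"rpy",s["eef_rot"].round(3))
E
python3 -c "
from bx import *
bx();c,im=snap('side','s2')"
```

```text
clock: 43.28
ee_pos: [0.4882, 0.3817, 0.1583]
eef_rot: [3.136, 0.006, -0.217]
ft_force: [-0.9, -0.0, 0.6]
gripper_width: -0.0001
grasp_force: 0.0
clock: 43.9
ee_pos: [0.4767, 0.3134, 0.1679]
eef_rot: [3.141, 0.001, -0.219]
ft_force: [0.7, -0.1, -0.6]
gripper_width: 0.0001
grasp_force: 0.0
box-frame mm [  0.7  79.9 167.9] F [ 0.7 -0.1 -0.6] rpy [ 3.141e+00  1.000e-03 -2.190e-01]
```

View pics/s2.png

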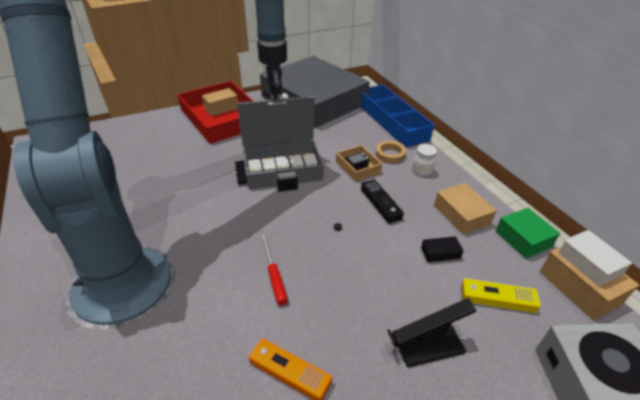

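```bash
python3 -m creep '[[0,0,0,0,0.023,0.004,0],[0,0,0,0,0.022,0.006,0],[0,0,0,0,0.021,0.009,0],[0,0,0,0,0.02,0.011,0],[0,0,0,0,0,0,0]]';python3 -c "from bx import *;bx()";python3 -m creep '[[0,0,0,0,0.018,0.015,0],[0,0,0,0,0.015,0.017,0],[0,0,0,0,0.012,0.019,0],[0,0,0,0,0.011,0.021,0],[0,0,0,0,0,0,0]]'
python3 -c "
from bx import *
bx();c,im=snap('side','s3');cv2.imwrite('pics/s3c.png',cv2.resize(im[60:220,200:400,::-1],None,fx=3,fy=3))"
```

```text
clock: 44.58
ee_pos: [0.4618, 0.2503, 0.1438]
eef_rot: [3.139, 0.002, -0.219]
ft_force: [-0.8, 0.3, 0.0]
gripper_width: 0.0
grasp_force: 0.0
box-frame mm [ -0.4  15.1 143.8] F [-0.8  0.3  0. ] rpy [ 3.139e+00  2.000e-03 -2.190e-01]
clock: 45.2
ee_pos: [0.4522, 0.2102, 0.0891]
eef_rot: [3.138, 0.003, -0.217]
ft_force: [0.7, 1.0, 0.4]
gripper_width: 0.0
grasp_force: 0.0
box-frame mm [ -1.2 -26.1  89.1] F [0.7 1.  0.4] rpy [ 3.138e+00  3.000e-03 -2.170e-01]
```

View pics/s3c.png

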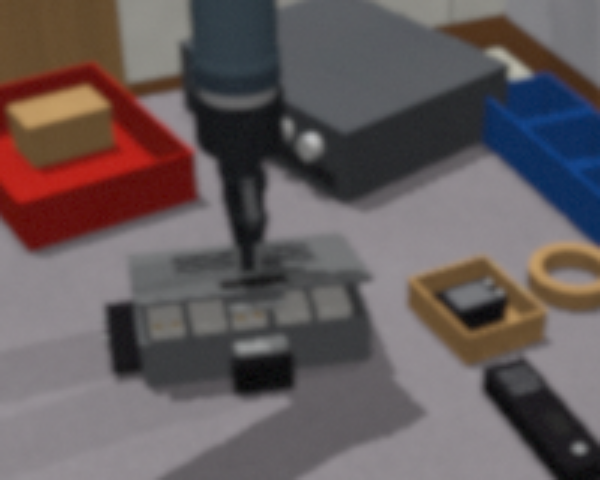

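The lid follows the fingers and is over the packs at about 0.3 rad. Continuing to the press pad.

```bash
python3 -m creep '[[0,0,0,0,0.018,0.01,0],[0,0,0,0,0.022,0.006,0],[0,0,0,0,0,0,0],[0,0,0,0,0,0.007,0],[0,0,0,0,0,0,0]]';python3 -c "from bx import *;bx()";python3 -m creep '[[0,0,0,0,0,0.008,0],[0,0,0,0,0,0,0]]';python3 -m creep '[[0,0,0,0,0,0.006,0],[0,0,0,0,0,0,0]]';python3 -c "from bx import *;bx()"
```

```text
clock: 45.88
ee_pos: [0.4475, 0.1831, 0.0735]
eef_rot: [3.141, 0.0, -0.215]
ft_force: [-0.2, -0.5, 0.2]
gripper_width: 0.0001
grasp_force: 0.0
box-frame mm [  0.  -53.6  73.5] F [-0.2 -0.5  0.2] rpy [ 3.141  0.    -0.215]
clock: 46.12
ee_pos: [0.4473, 0.1829, 0.0673]
eef_rot: [3.141, 0.001, -0.215]
ft_force: [0.5, -1.1, 0.9]
gripper_width: 0.0001
grasp_force: 0.0
clock: 46.38
ee_pos: [0.4474, 0.1826, 0.0629]
eef_rot: [3.141, 0.0, -0.216]
ft_force: [0.9, -0.4, 0.4]
gripper_width: 0.0002
grasp_force: 0.0
box-frame mm [ -0.  -54.1  62.9] F [ 0.9 -0.4  0.4] rpy [ 3.141  0.    -0.216]
```

```bash
python3 -m creep '[[0,0,0,0,0.005,0.004,0],[0,0,0,0,0,0,0]]';python3 -m creep '[[0,0,0,0,0,0.006,0],[0,0,0,0,0,0,0]]';python3 -m creep '[[0,0,0,0,0,0.006,0],[0,0,0,0,0,0,0]]';python3 -c "from bx import *;bx()"
```

```text
clock: 46.62
ee_pos: [0.4466, 0.1785, 0.06]
eef_rot: [3.141, 0.0, -0.217]
ft_force: [-0.2, 0.2, -0.4]
gripper_width: -0.0004
grasp_force: 0.0
clock: 46.88
ee_pos: [0.4472, 0.1789, 0.0574]
eef_rot: [-3.14, 0.002, -0.216]
ft_force: [-5.5, -1.7, 18.5]
gripper_width: 0.0004
grasp_force: 9.0
clock: 47.12
ee_pos: [0.4474, 0.179, 0.0567]
eef_rot: [-3.137, 0.009, -0.218]
ft_force: [-17.1, -5.0, 57.9]
gripper_width: -0.0002
grasp_force: 28.6
box-frame mm [  0.8 -57.7  56.7] F [-17.1  -5.   57.9] rpy [-3.137  0.009 -0.218]
```

At z = 57 mm (the height of a shut lid's face) the force rises to 58 N, so the lid is hard down. Backing off and checking.

```bash
python3 -m creep '[[0,0,0,0,0,-0.015,0],[0,0,0,0,0,-0.06,0],[0,0,0,0,0,-0.06,0],[0,0,0,0,0,-0.06,0.5],[0,0,0,0,0,0,1]]'; python3 -m creep '[[0,0,0,0,0.05,0,1],[0,0,0,0,0.05,0,1],[0,0,0,0,0.05,0,1],[0,0,0,0,0,0,1],[0,0,0,0,0,0,1]]'
python3 - <<'E'
from packs import *
go(.66,0,.2,0)
c,im=snap('side','s4'); a=cv2.resize(im[120:230,210:420],(800,419),interpolation=cv2.INTER_CUBIC)
cv2.imwrite('pics/s4c.png',a[:,:,::-1])
b=np.array([.459,.2355,0]); Rb=R.from_euler('z',-.2157)
for t in (0,.07):
  P=proj(c,b+Rb.apply(np.array([[s,67-np.cos(t)*144+7*np.sin(t),50.5+np.sin(t)*144+7*np.cos(t)] for s in (-105,105)])/1000)); print(t,((P-[210,120])*800/210).round(0).tolist())
c,im=snap('top','t4'); m=(im.max(2)<75); m[:120]=0; m[190:]=0; m[:,:255]=0; m[:,395:]=0
print(rects(c,m,.028))
E
```

```text
clock: 47.75
ee_pos: [0.4493, 0.1807, 0.2003]
eef_rot: [-3.135, -0.004, -0.215]
ft_force: [0.2, 0.8, -0.3]
gripper_width: 0.0355
grasp_force: 0.0
clock: 48.38
ee_pos: [0.4218, 0.0785, 0.2007]
eef_rot: [3.14, 0.004, -0.217]
ft_force: [-0.2, 0.2, 0.3]
gripper_width: 0.0855
grasp_force: 0.0
shift-first [ 0.3327  0.0338 -0.0005] turn [ 0.0002  0.0007 -0.0345] | turn-first shift [0.3176 0.1046 0.0009] tcp [0.4218 0.0785 0.2007] rpy [ 3.14   0.004 -0.217] q7 -2.25 t 48.38
0 [[138.0, 214.0], [436.0, 177.0]]
0.07 [[137.0, 201.0], [436.0, 165.0]]
[(array([550.1,  95.2]), 0.484, array([12.8, 70.5]), array([267., 179.])), (array([635.2,  -8.1]), 1.551, array([ 48.5, 147.7]), array([304., 151.])), (array([ 671.5, -212.8]), 2.849, array([49. , 88.4]), array([374., 140.]))]
```

View pics/s4c.png

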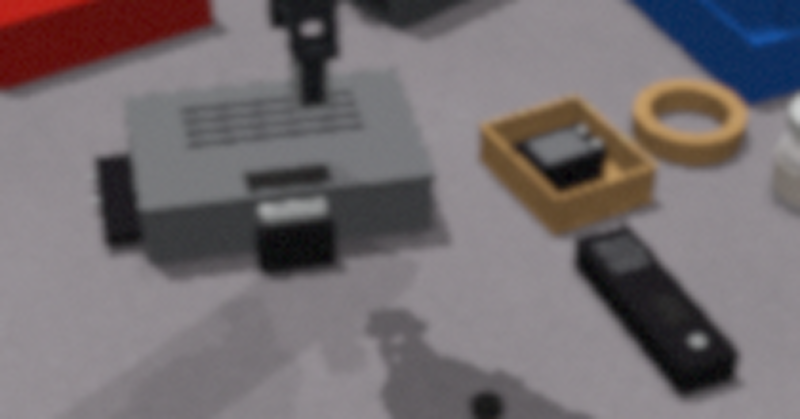

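The lid's free edge lies at (140,212)–(432,178), matching the shut model (0 rad). The handset was knocked and is now at (0.635, -0.008), yaw 1.551.

```bash
python3 -m creep '[[0,0,-0.0256,0,0,0,1],[0,0,-0.0256,0,0,0,1],[0,0,-0.0256,0,0,0,1],[0,0,-0.0256,0,0,0,1],[0,0,-0.0256,0,0,0,1]]';python3 -m creep '[[0,0,-0.0256,0,0,0,1],[0,0,-0.0256,0,0,0,1],[0,0,-0.0256,0,0,0,1],[0,0,-0.0256,0,0,0,1],[0,0,-0.0256,0,0,0,1]]';python3 -m creep '[[0,0,-0.0256,0,0,0,1],[0,0,0,0,0,0,1],[0,0,0,0,0,0,1]]'
python3 -c "
from packs import *
go(.635,-.008,.15,1.551)"
```

```text
clock: 49.1
ee_pos: [0.4225, 0.079, 0.2013]
eef_rot: [3.141, 0.005, 0.595]
ft_force: [-0.2, 0.1, -0.4]
gripper_width: 0.0854
grasp_force: 0.0
clock: 49.72
ee_pos: [0.4225, 0.0789, 0.2014]
eef_rot: [-3.139, 0.004, 1.399]
ft_force: [-0.5, -0.1, 1.1]
gripper_width: 0.0853
grasp_force: 0.0
clock: 50.1
ee_pos: [0.4224, 0.0786, 0.2013]
eef_rot: [-3.138, 0.003, 1.552]
ft_force: [0.2, -0.7, -0.3]
gripper_width: 0.0855
grasp_force: 0.0
shift-first [-0.1098  0.2859  0.0676] turn [-0.0006  0.0004  0.0001] | turn-first shift [-0.1098  0.2857  0.0683] tcp [0.4224 0.0786 0.2013] rpy [-3.138e+00  3.000e-03  1.552e+00] q7 -0.68 t 50.1
```

```bash
python3 -m creep '[[0,0,0,-0.0183,0.0476,0.011,1],[0,0,0,-0.0183,0.0476,0.011,1],[0,0,0,-0.0183,0.0476,0.011,1],[0,0,0,-0.0183,0.0476,0.011,1],[0,0,0,-0.0183,0.0476,0.011,1]]';python3 -m creep '[[0,0,0,-0.0183,0.0476,0.011,1],[0,0,0,0,0,0,1],[0,0,0,0,0,0,1]]'
python3 -c "
from packs import *
go(.635,-.008,.010,1.551)
c,im=snap('wrist','w4'); m=(im.max(2)<60).astype(np.uint8); m[250:]=0
print(rects(c,m,.028,500)); c,im=snap('top'); m=(im.max(2)<75); m[:120]=0; m[190:]=0; m[:,:255]=0; m[:,395:]=0; print(rects(c,m,.028))"
```

```text
clock: 50.72
ee_pos: [0.5158, 0.0006, 0.2189]
eef_rot: [3.075, -0.003, 1.551]
ft_force: [0.4, 0.3, -0.1]
gripper_width: 0.0855
grasp_force: 0.0
clock: 51.1
ee_pos: [0.5264, -0.0108, 0.2273]
eef_rot: [3.056, -0.003, 1.553]
ft_force: [-0.3, 0.3, 0.5]
gripper_width: 0.0854
grasp_force: 0.0
shift-first [0.0054 0.1194 0.3011] turn [ 0.0136 -0.0006  0.0003] | turn-first shift [0.0066 0.1447 0.2898] tcp [ 0.5264 -0.0108  0.2273] rpy [ 3.056e+00 -3.000e-03  1.553e+00] q7 -0.46 t 51.1
[(array([635.6,  -8. ]), 1.551, array([ 50.2, 146.5]), array([399., 165.])), (array([660.6, 147.8]), 0.054, array([23.4, 64.4]), array([430.,  14.])), (array([441.3, 148.2]), 2.926, array([20.6, 62.3]), array([204.,  14.]))]
[(array([ 671.5, -212.7]), 2.849, array([49.1, 88.4]), array([374., 140.]))]
```

View pics/w4.png

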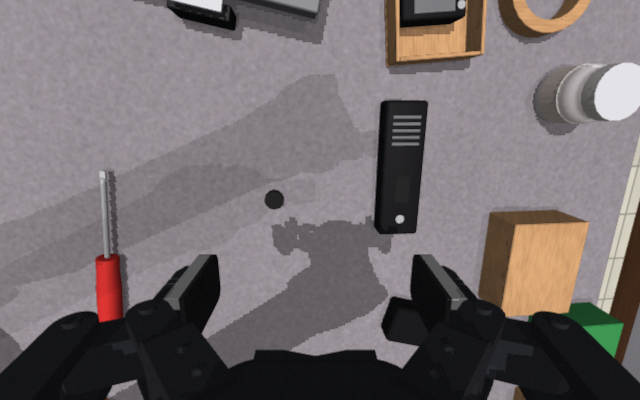

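The handset is confirmed at (399,165) → (0.6355, -0.008). The arm drifted in tilt and height, so I'll look at the joints.

```bash
python3 -c "
from packs import *
s=read_state();print(s['qpos'].round(3));go(.635,-.008,.15,1.551)"
```

```text
[-1.811 -0.41   1.569  2.001  0.484  1.1   -0.455]
shift-first [0.0053 0.1357 0.1149] turn [ 0.0136 -0.0005  0.0005] | turn-first shift [0.0061 0.145  0.1029] tcp [ 0.5262 -0.0104  0.2272] rpy [ 3.056e+00 -3.000e-03  1.554e+00] q7 -0.46 t 51.2
```

```bash
q(){ python3 -c "
from lib import *
s=read_state();print('Q',s['qpos'].round(3),s['ee_pos'].round(3),s['eef_rot'].round(3))"; }
python3 -m creep '[[0.0136,0,0,0,0,0,1],[0,0,0,0,0,0,1]]'>/dev/null;q; python3 -m creep '[[0,0,0,0,0.04,0,1],[0,0,0,0,0,0,1]]'>/dev/null;q;python3 -m creep '[[0,0,0,0,0,0.04,1],[0,0,0,0,0,0,1]]'>/dev/null;q;python3 -m creep '[[0,0,0.02,0,0,0,1],[0,0,0.02,0,0,0,1],[0,0,0,0,0,0,1]]'>/dev/null;q; python3 -m creep '[[0,0,0,-0.04,0,0,1],[0,0,0,0,0,0,1]]'>/dev/null;q
```

```text
Q [-1.818 -0.41   1.569  1.975  0.446  1.186 -0.436] [ 0.511 -0.01   0.237] [ 3.125e+00 -3.000e-03  1.554e+00]
Q [-1.825 -0.41   1.569  1.948  0.45   1.194 -0.433] [ 0.523 -0.01   0.249] [ 3.107e+00 -3.000e-03  1.553e+00]
Q [-1.81  -0.411  1.57   2.008  0.463  1.138 -0.448] [ 0.509 -0.011  0.223] [ 3.105e+00 -2.000e-03  1.554e+00]
Q [-1.811 -0.41   1.57   2.003  0.463  1.138 -0.697] [ 0.512 -0.01   0.226] [ 3.102 -0.013  1.303]
Q [-1.72  -0.41   1.541  2.018  0.461  1.136 -0.641] [ 0.503 -0.042  0.224] [ 3.103 -0.012  1.3  ]
```

```bash
q(){ python3 -c "
from lib import *
s=read_state();print('Q',s['qpos'].round(3),s['ee_pos'].round(3),s['eef_rot'].round(3))"; }
python3 -m creep '[[0,0,0,-0.05,0,0,1],[0,0,0,-0.05,0,0,1],[0,0,0,0,0,0,1]]'>/dev/null;q; python3 -m creep '[[0,0,0,-0.05,0,0,1],[0,0,0,-0.05,0,0,1],[0,0,0,0,0,0,1]]'>/dev/null;q;python3 -m creep '[[0,0,0,-0.05,0.0,0,1],[0,0,0,-0.05,0,0,1],[0,0,0,0,0,0,1]]'>/dev/null;q;python3 -m creep '[[0,0,0,0,0.04,0,1],[0,0,0,0,0.04,0,1],[0,0,0,0,0,0,1]]'>/dev/null;q
```

```text
Q [-1.529 -0.411  1.504  2.037  0.454  1.132 -0.492] [ 0.483 -0.115  0.223] [ 3.103 -0.013  1.297]
Q [-1.394 -0.41   1.523  2.03   0.448  1.13  -0.333] [ 0.463 -0.186  0.223] [ 3.102 -0.013  1.298]
Q [-1.294 -0.411  1.569  2.006  0.442  1.129 -0.175] [ 0.442 -0.255  0.224] [ 3.098 -0.013  1.302]
Q [-1.34  -0.41   1.568  1.952  0.448  1.151 -0.2  ] [ 0.47  -0.251  0.248] [ 3.068 -0.004  1.305]
```

```bash
cat > fk.py <<'E'
import numpy as np
from scipy.spatial.transform import Rotation as R
from scipy.optimize import least_squares
D=[([-1.28178,.38384,.04384,1.59957,-.01788,1.16119,-.04992],[.24487,.6011,.22989],[-3.139,0,2.7548]),
([-1.818,-.41,1.569,1.975,.446,1.186,-.436],[.511,-.01,.237],[3.125,-.003,1.554]),
([-1.825,-.41,1.569,1.948,.45,1.194,-.433],[.523,-.01,.249],[3.107,-.003,1.553]),
([-1.811,-.41,1.57,2.003,.463,1.138,-.697],[.512,-.01,.226],[3.102,-.013,1.303]),
([-1.72,-.41,1.541,2.018,.461,1.136,-.641],[.503,-.042,.224],[3.103,-.012,1.3]),
([-1.529,-.411,1.504,2.037,.454,1.132,-.492],[.483,-.115,.223],[3.103,-.013,1.297]),
([-1.394,-.41,1.523,2.03,.448,1.13,-.333],[.463,-.186,.223],[3.102,-.013,1.298]),
([-1.294,-.411,1.569,2.006,.442,1.129,-.175],[.442,-.255,.224],[3.098,-.013,1.302]),
([-1.34,-.41,1.568,1.952,.448,1.151,-.2],[.47,-.251,.248],[3.068,-.004,1.305])]
def fk(q,P,S):
    rz=lambda a:R.from_euler('z',a); ry=lambda a:R.from_euler('y',a)
    d1,d3,d5,d7,a1,a2,o0,o7=P
    r=rz(S[0]*q[0]+o0); p=np.array([0,0,d1])
    r=r*ry(q[1])*rz(S[1]*q[2]); p=p+r.apply([a1,0,d3]); r=r*ry(q[3]); p=p+r.apply([a2,0,0])
    r=r*rz(S[2]*q[4]); p=p+r.apply([0,0,d5]); r=r*ry(q[5])*rz(S[3]*q[6]+o7); p=p+r.apply([0,0,d7])
    return p,r
def res(P,S):
    o=[]
    for q,p,e in D:
        a,r=fk(q,P,S); o+=list((a-p)*3)+list((R.from_euler('xyz',e).inv()*r).as_rotvec())
    return o
def fit():
    best=None
    for k in range(16):
        S=[1-2*(k>>i&1) for i in range(4)]
        for o0 in (0,np.pi/2,np.pi,-np.pi/2):
            f=least_squares(res,[.35,.4,.4,.25,0,0,o0,0],args=(S,))
            if best is None or f.cost<best[0]: best=(f.cost,f.x,S)
    return best
if __name__=="__main__":
    b=fit(); print(b[0],b[1].round(4).tolist(),b[2]); print(np.abs(res(b[1],b[2])).max())
E
python3 fk.py
```

```text
0.0002931984187195988 [0.3376, 0.4242, 0.5276, 0.34, -0.0117, -0.0488, -0.0627, 1.5085] [-1, -1, -1, -1]
0.007945889840553666
```

```bash
cat > sim.py <<'E'
from fk import *
LO=np.array([-2.61,-.41,-1.48,0,-1.57,.05,-2.85]);HI=np.array([2.61,2.15,1.57,2.5,4.71,1.97,2.85])
P=[.3376,.4242,.5276,.34,-.0117,-.0488,-.0627,1.5085];S=[-1]*4
def jac(q):
    p,r=fk(q,P,S);J=np.zeros((6,7))
    for i in range(7):
        e=np.zeros(7);e[i]=1e-5;a,b=fk(q+e,P,S);J[:3,i]=(a-p)/1e-5;J[3:,i]=(b*r.inv()).as_rotvec()/1e-5
    return J,p,r
def step(q,pt,rt,n=30,lam=1e-3):
    "one segment: interpolate to target, dls with limits by freezing joints"
    _,p,r=jac(q); w=(rt*r.inv()).as_rotvec()
    for k in range(1,n+1):
        for _ in range(2):
            J,pp,rr=jac(q); e=np.r_[p+(pt-p)*k/n-pp,(R.from_rotvec(w*k/n)*r*rr.inv()).as_rotvec()]
            free=np.ones(7,bool)
            for _ in range(3):
                Jf=J*free; dq=Jf.T@np.linalg.solve(Jf@Jf.T+lam**2*np.eye(6),e); bad=(q+dq<LO)|(q+dq>HI)
                if not (bad&free).any(): break
                free&=~bad
            q=np.clip(q+dq*free,LO,HI)
    return q
def down(y): return R.from_euler('xyz',[np.pi,0,y])
if __name__=="__main__":
    q=np.array(D[0][0]); yaw=2.755
    W=[(.454,.225,.27,1.356),(.458,.2245,.01,1.45),(.458,.2245,.15,1.45),(.655,.16,.145,.06),(.66,.162,.016,.06),(.661,.162,.19,.06),(.571,.022,.12,-.07),(.56,.004,.011,-.08),(.557,.003,.136,-.08),(.535,.217,.136,-.216),(.535,.218,.018,-.216),(.535,.219,.136,-.216),(.453,.005,.137,-1.172),(.453,.005,.137,-.216),(.4966,.225,.136,-.216),(.437,-.104,.137,.285),(.459,.233,.136,-.216),(.4515,-.207,.137,-1.428),(.42,.241,.136,-.216),(.538,-.084,.137,.79),(.383,.25,.136,-.216),(.385,.254,.289,-.216),(.483,.355,.286,-.216),(.49,.382,.16,-.216),(.477,.313,.168,-.216),(.447,.179,.057,-.216),(.45,.18,.2,-.216),(.4218,.0785,.2,-.216),(.4224,.0786,.201,1.552)]
    for x,y,z,a in W:
        _,p,r=jac(q); 
        q=step(q,np.array([x,y,z]),down(a)); print((x,y,z,a),q.round(2))
E
python3 sim.py
```

```text
(0.454, 0.225, 0.27, 1.356) [-0.96  0.03  0.44  1.93 -0.01  1.19 -0.73]
(0.458, 0.2245, 0.01, 1.45) [-0.86  0.41  0.38  2.1  -0.23  0.68 -0.45]
(0.458, 0.2245, 0.15, 1.45) [-0.93  0.17  0.44  2.04 -0.09  0.95 -0.57]
(0.655, 0.16, 0.145, 0.06) [-0.79  0.6   0.65  1.6  -0.4   1.08 -1.54]
(0.66, 0.162, 0.016, 0.06) [-0.73  0.76  0.57  1.63 -0.5   0.9  -1.48]
(0.661, 0.162, 0.19, 0.06) [-0.79  0.57  0.67  1.55 -0.37  1.16 -1.56]
(0.571, 0.022, 0.12, -0.07) [-0.75  0.42  0.76  1.9  -0.35  0.95 -1.47]
(0.56, 0.004, 0.011, -0.08) [-0.64  0.57  0.66  1.97 -0.49  0.77 -1.34]
(0.557, 0.003, 0.136, -0.08) [-0.76  0.37  0.79  1.93 -0.31  0.97 -1.47]
(0.535, 0.217, 0.136, -0.216) [-1.07  0.4   0.73  1.88 -0.32  0.98 -1.99]
(0.535, 0.218, 0.018, -0.216) [-0.98  0.58  0.62  1.92 -0.47  0.79 -1.88]
(0.535, 0.219, 0.136, -0.216) [-1.07  0.4   0.73  1.88 -0.32  0.98 -1.99]
(0.453, 0.005, 0.137, -1.172) [-1.15  0.09  1.1   2.19 -0.1   0.91 -2.73]
(0.453, 0.005, 0.137, -0.216) [-1.07  0.08  1.02  2.19 -0.09  0.91 -1.79]
(0.4966, 0.225, 0.136, -0.216) [-1.21  0.34  0.82  1.96 -0.3   0.96 -2.03]
(0.437, -
[... 320 characters left out ...]
.64  0.34  0.83  1.96 -0.31  0.96 -0.44]
(0.383, 0.25, 0.136, -0.216) [-1.37  0.07  0.75  2.18 -0.06  0.91 -2.37]
(0.385, 0.254, 0.289, -0.216) [-1.4  -0.13  0.7   2.01  0.09  1.23 -2.51]
(0.483, 0.355, 0.286, -0.216) [-1.31  0.29  0.72  1.68 -0.2   1.25 -2.33]
(0.49, 0.382, 0.16, -0.216) [-1.26  0.46  0.66  1.74 -0.32  1.05 -2.27]
(0.477, 0.313, 0.168, -0.216) [-1.26  0.33  0.71  1.87 -0.25  1.03 -2.23]
(0.447, 0.179, 0.057, -0.216) [-1.13  0.31  0.74  2.16 -0.3   0.77 -1.98]
(0.45, 0.18, 0.2, -0.216) [-1.24  0.05  0.81  2.06 -0.04  1.05 -2.19]
(0.4218, 0.0785, 0.2, -0.216) [-1.16 -0.16  0.86  2.19  0.14  1.06 -2.16]
(0.4224, 0.0786, 0.201, 1.552) [-1.44 -0.24  1.1   2.18  0.24  1.08 -0.48]
```

```bash
cat > search.py <<'E'
from sim import *; from lib import read_state
s=read_state(); q0=s["qpos"].copy(); print(q0.round(3)); rng=np.random.default_rng(0)
def mv(q,p,e,n=8):
    r=R.from_euler('xyz',e); _,_,rc=jac(q); q=step(q,np.array(p),rc,n); return step(q,np.array(p),r,n)
import time; t0=time.time(); best=[]
H=(.6355,-.008)
while time.time()-t0<240:
    k=rng.integers(1,3); via=[]; q=q0
    for _ in range(k):
        a=rng.uniform(-1.0,.2); rr=rng.uniform(.4,.75); via.append(((rr*np.cos(a),rr*np.sin(a),rng.uniform(.12,.4)),(np.pi,0,rng.uniform(-1.6,3))))
        q=mv(q,*via[-1])
    pf=(*H,.1); q=mv(q,pf,(np.pi,0,1.551)); p,r=fk(q,P,S); err=np.abs(p-pf).max()+(down(1.551).inv()*r).magnitude()
    mar=np.minimum(q-LO,HI-q).min(); sc=-err*20+mar
    best.append((sc,err,[(np.round(v[0],3).tolist(),round(v[1][2],2)) for v in via],q.round(2).tolist()))
best.sort(key=lambda b:-b[0]); print(len(best)); [print(b) for b in best[:6]]
E
python3 search.py
```

```text
[-1.34  -0.41   1.568  1.952  0.448  1.151 -0.2  ]
4245
(np.float64(0.7611465277552808), np.float64(1.0299897408967908e-14), [([0.441, -0.413, 0.185], -1.58), ([0.412, -0.071, 0.209], 1.55)], [0.13, 0.49, -0.23, 1.74, 0.13, 0.93, -0.17])
(np.float64(0.7611465277528748), np.float64(1.2874022280922496e-13), [([0.289, -0.294, 0.399], 1.54)], [-0.36, 0.51, 0.38, 1.74, -0.22, 0.94, 0.09])
(np.float64(0.7611465277525106), np.float64(1.6513124073600819e-13), [([0.676, -0.158, 0.195], -1.4), ([0.389, -0.429, 0.18], 1.57)], [0.0, 0.48, -0.06, 1.74, 0.04, 0.92, -0.1])
(np.float64(0.761146527752285), np.float64(1.5852064569354913e-13), [([0.584, -0.2, 0.254], 2.47), ([0.386, -0.115, 0.391], 1.54)], [-0.44, 0.53, 0.49, 1.74, -0.29, 0.95, 0.14])
(np.float64(0.7611465277506089), np.float64(2.388973977598896e-13), [([0.326, -0.363, 0.325], -0.18), ([0.477, -0.063, 0.355], 1.54)], [-0.55, 0.56, 0.63, 1.74, -0.39, 0.97, 0.22])
(np.float64(0.7611465277408791), np.float64(7.251667995078675e-13), [([0.396, -0.198, 0.355], 0.69), ([0.612, 0.019, 0.252], 1.52)], [-0.46, 0.53, 0.52, 1.74, -0.31, 0.95, 0.16])
```

```bash
python3 -c "
from lib import *
go(.289,-.294,.399,1.54)"
```

```text
shift-first [-0.1173 -0.203  -0.2169] turn [ 0.0118  0.0007 -0.0373] | turn-first shift [-0.0642 -0.2399 -0.2008] tcp [ 0.4703 -0.2514  0.2484] rpy [ 3.068 -0.004  1.305] q7 -0.2 t 54.08
```

```bash
q(){ python3 -c "
from lib import *
s=read_state();print('Q',s['qpos'].round(3),s['ee_pos'].round(3),s['eef_rot'].round(3))"; }
python3 -m creep '[[0,0,0,-0.023,-0.04,-0.043,1],[0,0,0,-0.023,-0.04,-0.043,1],[0,0,0,0,0,0,1]]'>/dev/null;q;python3 -m creep '[[0,0,0,-0.023,-0.04,-0.043,1],[0,0,0,-0.023,-0.04,-0.043,1],[0,0,0,-0.023,-0.04,-0.043,1],[0,0,0,0,0,0,1]]'>/dev/null;q;python3 -m creep '[[0.006,0,-0.0187,0,0,0,1],[0.006,0,-0.0187,0,0,0,1],[0,0,0,0,0,0,1],[0,0,0,0,0,0,1]]'>/dev/null;q
python3 -c "
from lib import *
go(.6355,-.008,.15,1.551)"
```

```text
Q [-0.841 -0.376  1.164  1.981  0.356  1.259 -0.071] [ 0.394 -0.274  0.308] [ 3.069 -0.004  1.292]
Q [-0.203 -0.405  0.697  1.942  0.24   1.446  0.162] [ 0.288 -0.298  0.398] [ 3.068 -0.004  1.292]
Q [-0.29  -0.364  0.758  1.914  0.252  1.505  0.383] [ 0.29  -0.293  0.395] [-3.135e+00  2.000e-03  1.538e+00]
shift-first [0.3955 0.4495 0.3233] turn [-0.0011  0.0004 -0.0021] | turn-first shift [0.3889 0.4524 0.3272] tcp [ 0.2905 -0.2929  0.3954] rpy [-3.135e+00  2.000e-03  1.538e+00] q7 0.38 t 55.45
```

```bash
python3 -m creep '[[0,0,0,0.0327,0.0375,0.02,1],[0,0,0,0.0327,0.0375,0.02,1],[0,0,0,0.0327,0.0375,0.02,1],[0,0,0,0.0327,0.0375,0.02,1],[0,0,0,0.0327,0.0375,0.02,1]]';python3 -m creep '[[0,0,0,0.0327,0.0375,0.027,1],[0,0,0,0.0327,0.0375,0.027,1],[0,0,0,0.0327,0.0375,0.027,1],[0,0,0,0.0327,0.0375,0.027,1],[0,0,0,0.0327,0.0375,0.027,1]]';python3 -m creep '[[0,0,0,0.0327,0.0375,0.027,1],[0,0,0,0.0327,0.0375,0.027,1],[0,0,0,0,0,0,1],[0,0,0,0,0,0,1]]'
python3 -c "
from packs import *
print(read_state()['qpos'].round(2)); go(.6355,-.008,.010,1.551)
c,im=snap('wrist','w5'); m=(im.max(2)<60).astype(np.uint8); m[250:]=0
print(rects(c,m,.028,500))"
```

```text
clock: 56.08
ee_pos: [0.4349, -0.1752, 0.3194]
eef_rot: [-3.136, 0.002, 1.536]
ft_force: [0.1, -0.5, 0.6]
gripper_width: 0.0858
grasp_force: 0.0
clock: 56.7
ee_pos: [0.579, -0.0575, 0.2166]
eef_rot: [-3.136, 0.003, 1.536]
ft_force: [0.0, 0.0, 0.9]
gripper_width: 0.0856
grasp_force: 0.0
clock: 57.2
ee_pos: [0.6353, -0.0125, 0.1765]
eef_rot: [-3.135, 0.004, 1.536]
ft_force: [-0.3, -1.2, 0.7]
gripper_width: 0.0851
grasp_force: 0.0
[-0.49  0.46  0.58  1.7  -0.27  1.07  0.14]
shift-first [0.0068 0.0015 0.2219] turn [-0.001   0.0006 -0.0024] | turn-first shift [6.00e-03 1.00e-04 2.22e-01] tcp [ 0.6353 -0.0125  0.1765] rpy [-3.135  0.004  1.536] q7 0.14 t 57.2
[(array([640.1,  -5.2]), 1.548, array([ 45.1, 141.5]), array([322., 173.])), (array([448.8, 144.6]), 2.927, array([14.1, 66.5]), array([81.,  6.]))]
```

```bash
python3 -m creep '[[0,0,-0.002,0.006,0.002,0.055,1],[0,0,0,0,0,0.055,1],[0,0,0,0,0,0.055,1],[0,0,0,0,0,0.056,1],[0,0,0,0,0,0,1]]';python3 -m creep '[[0,0,0,0,0,0,0],[0,0,0,0,0,0,0],[0,0,0,0,0,0,0],[0,0,0,0,0,0,0],[0,0,0,0,0,0,0]]';python3 -c "
from lib import *
s=read_state();print(s['ee_pos'],s['eef_rot'],s['qpos'])";python3 -m creep '[[0,0,0,0,0,-0.05,0],[0,0,0,0,0,-0.06,0],[0,0,0,0,0,-0.06,0],[0,0,0,0,0,-0.06,0],[0,0,0,0,0,0,0]]'
cat > s2.py <<'E'
from sim import *; from lib import read_state
s=read_state(); q=s["qpos"].copy(); print(q.round(2))
b=np.array([.5096,-.390,.080]); Rr=R.from_euler('z',-.188)*R.from_euler('y',-.4)
rt=Rr*R.from_euler('x',np.pi)
print("rest-tool rpy",rt.as_euler('xyz').round(3))
_,p,r=jac(q); q=step(q,p,down(-.188)); print("turn",q.round(2))
c=b+Rr.apply([0,0,.09]); q=step(q,c,down(-.188)); print("over",q.round(2),c.round(3)); q=step(q,c,rt); print("tilt",q.round(2)); q=step(q,b+Rr.apply([0,0,.01]),rt); p,r=fk(q,P,S);print("down",q.round(2),p,r.as_euler('xyz'))
E
python3 s2.py
```

```text
clock: 57.88
ee_pos: [0.6327, -0.0093, 0.0086]
eef_rot: [-3.129, 0.004, 1.547]
ft_force: [-1.5, -0.5, 1.0]
gripper_width: 0.0855
grasp_force: 0.0
clock: 58.5
ee_pos: [0.6393, -0.0084, 0.0142]
eef_rot: [-3.142, 0.002, 1.549]
ft_force: [-0.5, -0.0, 6.6]
gripper_width: 0.0442
grasp_force: 64.1
[ 0.6393207  -0.00839327  0.01420166] [-3.14156991e+00  2.30287931e-03  1.54875286e+00] [-0.41729411  0.6706423   0.47514611  1.77089982 -0.40475632  0.79860406
  0.23428164]
clock: 59.12
ee_pos: [0.641, -0.0081, 0.189]
eef_rot: [3.137, 0.001, 1.549]
ft_force: [-0.5, -0.4, -1.8]
gripper_width: 0.0441
grasp_force: 63.2
[-0.5   0.45  0.58  1.69 -0.27  1.08  0.14]
rest-tool rpy [ 3.142 -0.4   -0.188]
turn [-0.74  0.57  0.93  1.68 -0.49  1.14 -1.44]
over [-0.16  0.54  0.98  1.77 -0.5   1.1  -0.77] [ 0.475 -0.383  0.163]
tilt [-0.15  0.24  0.96  2.08 -0.7   0.71 -0.5 ]
down [-0.01  0.43  0.8   2.05 -0.96  0.64 -0.32] [ 0.50577443 -0.3892722   0.08921061] [ 3.14159265 -0.4        -0.188     ]
```

```bash
python3 - <<'E'
from lib import *
b=np.array([.5096,-.390,.080]); Rr=R.from_euler('z',-.188)*R.from_euler('y',-.4)
K=np.array([[75,14,0],[75,-14,0],[-75,-14,0],[-75,14,0]])/1000
out=[]
for n,f,(x0,y0,x1,y1),sc in (("top","pics/top0.png",(410,155,465,230),7),("side","pics/s4.png",(380,285,485,370),4)):
    c=cams.get_calibration(n); im=cv2.resize(cv2.imread(f)[y0:y1,x0:x1],None,fx=sc,fy=sc,interpolation=cv2.INTER_CUBIC)
    im=cv2.convertScaleAbs(im,alpha=2.2,beta=10)
    uv=(proj(c,b+Rr.apply(K))-[x0,y0]+.5)*sc; print(n,uv.round(0).tolist())
    cv2.polylines(im,[uv.astype(np.int32)],True,(0,0,255),1); out.append(cv2.copyMakeBorder(im,0,530-im.shape[0],0,0,cv2.BORDER_CONSTANT))
cv2.imwrite("pics/rest.png",np.hstack(out)[:,:800]); print(np.hstack(out).shape)
E
```

```text
top [[236.0, 75.0], [307.0, 89.0], [208.0, 454.0], [139.0, 440.0]]
side [[360.0, 51.0], [392.0, 102.0], [79.0, 243.0], [56.0, 188.0]]
(530, 805, 3)
```

View pics/rest.png

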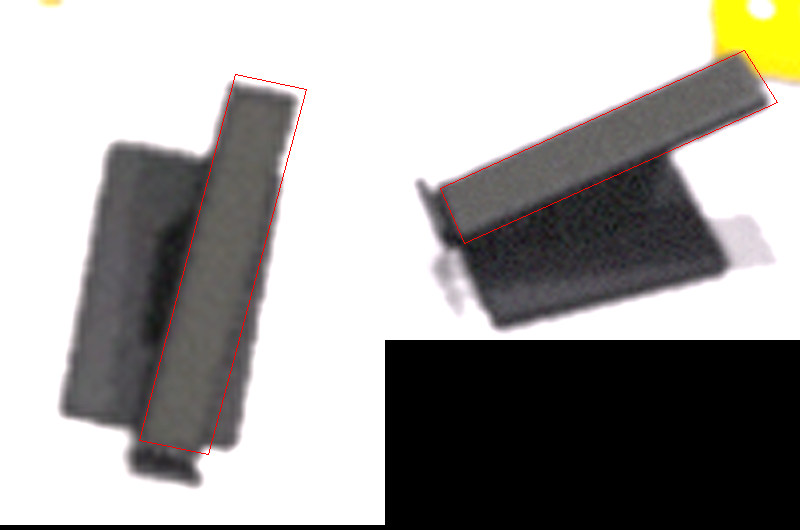

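The projected outline (red) agrees with the bar to about a pixel; its high end sits ~3 mm left and ~3 mm nearer in the top view, so I refine the rest to (0.507, -0.3885), yaw -0.172. Handset is held; turning it now.

```bash
python3 -m creep '[[0,0,0.0274,0,0,0,0],[0,0,0.0274,0,0,0,0],[0,0,0.0274,0,0,0,0],[0,0,0.0274,0,0,0,0],[0,0,0.0274,0,0,0,0]]';python3 -m creep '[[0,0,0.0274,0,0,0,0],[0,0,0.0274,0,0,0,0],[0,0,0.0274,0,0,0,0],[0,0,0.0274,0,0,0,0],[0,0,0.0274,0,0,0,0]]';python3 -m creep '[[0,0,0,0,0,0,0],[0,0,0,0,0,0,0]]'
cat > rest.py <<'E'
from lib import *
B=np.array([.507,-.3885,.080]); Rr=R.from_euler('z',-.172)*R.from_euler('y',-.4); RT=Rr*R.from_euler('x',np.pi)
def rel():
    s=read_state(); p=Rr.inv().apply(s["ee_pos"]-B)*1000; e=(RT.inv()*R.from_euler('xyz',s["eef_rot"])).as_rotvec(); print("rest mm",p.round(1),"rot err",e.round(3),"F",s["ft_force"].round(1),"w",round(s["gripper_width"],4),s["qpos"].round(2))
def to(x,y,z,rot=RT): go(*(B+Rr.apply([x,y,z])),rot=rot)
E
python3 -c "
from rest import *
to(0,0,.1,R.from_euler('xyz',[np.pi,0,-.172]));rel()"
```

```text
clock: 59.75
ee_pos: [0.636, -0.0074, 0.1817]
eef_rot: [-3.138, 0.008, 0.683]
ft_force: [0.7, -0.5, -1.9]
gripper_width: 0.0442
grasp_force: 63.1
clock: 60.38
ee_pos: [0.636, -0.0072, 0.1818]
eef_rot: [3.138, 0.008, -0.178]
ft_force: [-0.4, -0.2, -1.9]
gripper_width: 0.0444
grasp_force: 63.1
clock: 60.62
ee_pos: [0.6368, -0.0074, 0.1826]
eef_rot: [3.138, 0.007, -0.17]
ft_force: [0.3, -0.5, -1.8]
gripper_width: 0.0445
grasp_force: 63.1
shift-first [-0.1364  0.5299  0.017 ] turn [0.0006 0.0011 0.0003] | turn-first shift [-0.1355  0.5302  0.014 ] tcp [ 0.6368 -0.0074  0.1826] rpy [ 3.138  0.007 -0.17 ] q7 -1.39 t 60.62
rest mm [ 97.7 397.7  70.1] rot err [-0.003 -0.407 -0.003] F [ 0.3 -0.5 -1.8] w 0.0445 [-0.76  0.58  0.96  1.7  -0.51  1.14 -1.39]
```

```bash
python3 -m creep '[[0,0,0,-0.0136,0.053,-0.003,0],[0,0,0,-0.0136,0.053,-0.003,0],[0,0,0,-0.0136,0.053,-0.003,0],[0,0,0,-0.0136,0.053,-0.003,0],[0,0,0,-0.0136,0.053,-0.003,0]]';python3 -m creep '[[0,0,0,-0.0136,0.053,-0.003,0],[0,0,0,-0.0136,0.053,-0.003,0],[0,0,0,-0.0136,0.053,-0.003,0],[0,0,0,-0.0136,0.053,-0.003,0],[0,0,0,-0.0136,0.053,-0.003,0]]';python3 -m creep '[[0,0,0,0,0,0,0],[0,0,0,0,0,0,0]]'
python3 -c "
from rest import *
to(-.001,0,.07);rel()"
```

```text
clock: 61.25
ee_pos: [0.5524, -0.1958, 0.1957]
eef_rot: [3.139, 0.005, -0.171]
ft_force: [0.6, -0.3, -1.3]
gripper_width: 0.0443
grasp_force: 63.2
clock: 61.88
ee_pos: [0.4681, -0.3826, 0.2079]
eef_rot: [3.139, 0.005, -0.171]
ft_force: [-0.2, 0.5, -2.0]
gripper_width: 0.0441
grasp_force: 63.2
clock: 62.12
ee_pos: [0.4689, -0.3812, 0.2077]
eef_rot: [3.139, 0.005, -0.172]
ft_force: [0.1, 1.5, -1.2]
gripper_width: 0.0444
grasp_force: 63.2
shift-first [0.0145 0.0007 0.0847] turn [0.0004 0.0645 0.0001] | turn-first shift [-0.02    0.0009  0.0836] tcp [ 0.4689 -0.3812  0.2077] rpy [ 3.139  0.005 -0.172] q7 -0.75 t 62.12
rest mm [ 14.    0.7 132.7] rot err [-0.002 -0.405 -0.   ] F [ 0.1  1.5 -1.2] w 0.0444 [-0.17  0.49  1.02  1.77 -0.45  1.14 -0.75]
```

```bash
python3 -m creep '[[0,0.0215,0,0,0,0,0],[0,0.0215,0,0,0,0,0],[0,0.0215,0,0,0,0,0],[0,0,0,0,0,0,0],[0,0,0,-0.01,0.0005,0.042,0]]';python3 -m creep '[[0,0,0,-0.01,0.0005,0.042,0],[0,0,0,0,0,0,0],[0,0,0,0,0,0,0]]'
python3 -c "
from rest import *
to(-.001,0,.019);rel()"
```

```text
clock: 62.75
ee_pos: [0.4782, -0.3835, 0.1794]
eef_rot: [3.136, -0.406, -0.167]
ft_force: [1.7, 0.9, -1.7]
gripper_width: 0.0444
grasp_force: 63.2
clock: 63.12
ee_pos: [0.4809, -0.3848, 0.1451]
eef_rot: [3.136, -0.4, -0.169]
ft_force: [0.6, -0.9, -1.7]
gripper_width: 0.0441
grasp_force: 63.1
shift-first [-0.0028 -0.0014  0.0683] turn [ 0.0007 -0.0001  0.0005] | turn-first shift [-0.0028 -0.0011  0.0683] tcp [ 0.4809 -0.3848  0.1451] rpy [ 3.136 -0.4   -0.169] q7 -0.35 t 63.12
rest mm [ 1.1 -0.8 70.2] rot err [-0.004  0.    -0.003] F [ 0.6 -0.9 -1.7] w 0.0441 [-0.04  0.35  0.87  2.06 -0.85  0.67 -0.35]
```

```bash
python3 -m creep '[[0,0,0,-0.002,-0.001,0.03,0],[0,0,0,0,0,0.03,0],[0,0,0,0,0,0.008,0],[0,0,0,0,0,0,0],[0,0,0,0,0,0,0]]';python3 -c "from rest import *;rel()";python3 -m creep '[[0,0,0,0,0,0.004,0],[0,0,0,0,0,0,0]]';python3 -c "from rest import *;rel()"
```

```text
clock: 63.75
ee_pos: [0.4979, -0.3879, 0.0979]
eef_rot: [3.137, -0.402, -0.171]
ft_force: [0.3, -0.0, -2.1]
gripper_width: 0.0447
grasp_force: 63.1
rest mm [-1.3 -1.  20. ] rot err [-0.005  0.002 -0.001] F [ 0.3 -0.  -2.1] w 0.0447 [ 0.04  0.45  0.77  2.05 -0.99  0.62 -0.24]
clock: 64.0
ee_pos: [0.4988, -0.3872, 0.0939]
eef_rot: [3.138, -0.4, -0.171]
ft_force: [-0.6, 0.5, -2.3]
gripper_width: 0.0442
grasp_force: 63.1
rest mm [-2.2 -0.2 16.1] rot err [-0.003  0.    -0.001] F [-0.6  0.5 -2.3] w 0.0442 [ 0.05  0.46  0.76  2.05 -1.    0.61 -0.23]
```

```bash
python3 -m creep '[[0,0,0,0.001,0,0.003,0],[0,0,0,0,0,0,0]]'|grep ft;python3 -m creep '[[0,0,0,0,0,0.003,0],[0,0,0,0,0,0,0]]'|grep ft;python3 -c "from rest import *;rel()"
```

```text
ft_force: [0.1, 0.7, 0.3]
ft_force: [-11.5, 7.4, 17.8]
rest mm [-1.5 -0.4 13.6] rot err [-0.     0.002  0.   ] F [-11.5   7.4  17.8] w 0.0443 [ 0.06  0.47  0.76  2.05 -1.01  0.62 -0.22]
```

```bash
python3 -m creep '[[0,0,0,0,0,-0.002,0],[0,0,0,0,0,0,0],[0,0,0,0,0,0,0.6],[0,0,0,0,0,0,0.66],[0,0,0,0,0,0,0.66]]';python3 -m creep '[[0,0,0,0,0,0,0.66],[0,0,0,0,0,-0.02,0.66],[0,0,0,0,0,-0.04,0.66],[0,0,0,0,0,-0.05,0.66],[0,0,0,0,0,-0.05,0.66]]';python3 -m creep '[[0,0,0,0,0,-0.05,0.66],[0,0,0,0,-0.05,0,0.66],[0,0,0,0,-0.05,0,0.66],[0,0,0,0,0,0,0.66],[0,0,0,0,0,0,0.66]]'
python3 - <<'E'
from rest import *
rel(); out=[]
K=np.array([[75,23,14],[75,-23,14],[-75,-23,14],[-75,23,14]])/1000
for n,(x0,y0,x1,y1),sc in (("top",(405,150,470,235),6),("side",(370,270,490,375),3.4)):
    c,im=snap(n,n+"9"); im=cv2.resize(im[y0:y1,x0:x1,::-1],None,fx=sc,fy=sc,interpolation=cv2.INTER_CUBIC); im=cv2.convertScaleAbs(im,alpha=2.2,beta=10)
    uv=(proj(c,B+Rr.apply(K))-[x0,y0]+.5)*sc; cv2.polylines(im,[uv.astype(np.int32)],True,(0,0,255),1); out.append(cv2.copyMakeBorder(im,0,520-im.shape[0],0,0,cv2.BORDER_CONSTANT))
cv2.imwrite("pics/fin.png",np.hstack(out)[:,:800])
E
```

```text
clock: 65.12
ee_pos: [0.5009, -0.3876, 0.0911]
eef_rot: [3.137, -0.4, -0.171]
ft_force: [0.5, -0.0, 0.3]
gripper_width: 0.0559
grasp_force: 0.0
clock: 65.75
ee_pos: [0.454, -0.3792, 0.2024]
eef_rot: [3.138, -0.399, -0.171]
ft_force: [0.7, 1.3, -0.2]
gripper_width: 0.0561
grasp_force: 0.0
clock: 66.38
ee_pos: [0.453, -0.3031, 0.2362]
eef_rot: [3.138, -0.401, -0.172]
ft_force: [-0.8, 0.3, -0.2]
gripper_width: 0.0565
grasp_force: 0.0
rest mm [ -1.6  74.9 170.3] rot err [-0.004  0.001 -0.   ] F [-0.8  0.3 -0.2] w 0.0565 [-0.43 -0.11  1.02  2.15 -0.11  0.68 -1.07]
```

View pics/fin.png

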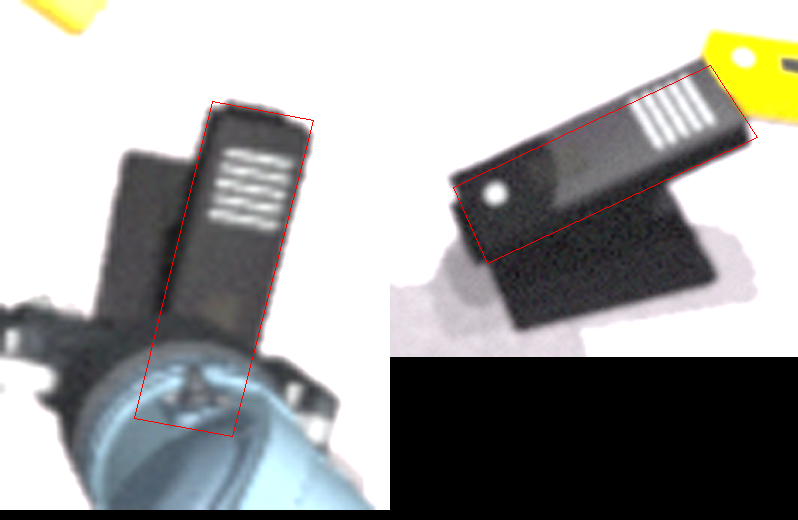

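The handset lies on the rest within about 3 mm of the modelled pose in both views, low end by the lip. One check that it stays still, then hand in.

```bash
python3 -m creep '[[0,0,0,0,0,0,0.66],[0,0,0,0,0,0,0.66],[0,0,0,0,0,0,0.66],[0,0,0,0,0,0,0.66],[0,0,0,0,0,0,0.66]]' | grep ft
python3 - <<'E'
from lib import *
from station import ticket
a=cv2.imread("pics/side9.png")[:,:,::-1].astype(int); _,b=snap("side"); d=np.abs(a-b).max(2)
print("changed px at stand",(d[280:365,385:480]>40).sum(),"box",(d[130:200,230:330]>40).sum(),"tray",(d[140:185,330:390]>40).sum())
if (d[280:365,385:480]>40).sum()<15: print(ticket.finish_job())
E
```

```text
ft_force: [0.9, 0.8, -0.1]
changed px at stand 0 box 0 tray 0
the job is handed in; nothing more can be done
None
```

The job is handed in, judge's result not shown: the old block is in the tray, all five packs are in the box, the lid is pressed fully shut, and the handset is on its rest. Nothing moved in the last check, at about 67 s on the clock.

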